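Clear the trivet and lift the hot lid onto it with the lid lifter

ROBOT

A 6-joint arm with a two-finger parallel gripper is mounted at the origin on a cart in front of the work surface, level with it; the furniture and walls round the work are solid. World frame = base frame: x ahead of the robot, y to its left, z up, the work surface at z = 0. Lengths are in m, angles in rad, forces in N, time in s.
With the tool pointing down it reaches from about 0.325 to 0.775 m from the base axis. Payload 9.3 kg.
Tool frame: the origin (TCP) lies between the finger pads; the fingertips stand 19 mm ahead of it and the grasp point (between the pads) is the TCP; z points along the fingers, y is the direction in which the jaws open and shut (so a half turn about z gives the same grasp; the last joint's range is limited). The gripper opens to 85 mm and grips with 20 to 120 N. Pads are 22 mm wide; open, the fingers measure 114 mm over their backs; the gripper's body (76 mm by 85 mm) begins 54 mm behind the grasp point. The pads swing forward as they close: fully open they stand 13 mm farther back than shut.
Start: joints at [1.14, 0.259, 0.021, 1.334, 0, 1.418], TCP at [0.151, 0.529, 0.25] pointing down, gripper open.
Joint ranges: [-3.04, 3.04], [-0.91, 1.82], [-1.04, 1.36], [-1.92, 1.95], [-1.52, 1.45], [-3.14, 3.14]. Speed limits (rad/s): [2.22, 2.22, 2.79, 3.14, 3.14, 3.14].

INTERFACE

Orientations are given as a 3x3 rotation matrix whose columns are the frame's x, y, z axes.
In Python, from station import bot gives the robot as it stands. The module is installed in compiled form; this text tells all that it offers.
- The arm moves only by the shell command python3 -m creep 'ROWS' [FORCE]. ROWS is a JSON object of lists of equal length, an entry for each row: "offset": the shift along the tool's x, y, z in m, a list of three; "rot": the turn, a rotation vector about the tool's x, y, z in rad, a list of three; "claw": the finger opening in m, from 0 to 0.0854. A call has 1 to 10 rows; each row is the pose to reach, as a shift and turn from the pose measured when the call began, along the tool's axes at that moment; what a row does not reach only later rows make up. A row lasts 1/12 s, in which the tool goes at most 41.7 mm and 7.16 degrees, less where a joint would pass 70% of its speed; a pose out of reach is approached as far as the arm can. A call with a gripper value outside its range is refused whole. The fingers move at their own pace and stop on an object; FORCE is the grip in N (left out, the last holds). Time passes only in rows, so rows that repeat a pose let the fingers close. It gives the time, the measured TCP pose, the force and the opening at its end, in the units of the state.
- bot.observe(): the state, without advancing time (a new reading comes with each control period).
- bot.capture(name): name is "scene" or "top"; returns the picture (400x640x3 uint8, red, green, blue); there is no depth.
- bot.calibration(name): a dict with "fx", "fy", "cx", "cy" (pixels), "k1" (the pictures are not rectified: a ray, as slopes to the right and down, at radius r is drawn at 1 + k1 r^2 times it, then the intrinsics apply), "xyz" and "orientation" of the camera in the world. Camera axes: x right, y down, z forward; pixel columns grow to the right and rows downward; lengths in m; the calibration is good to about 2 mm. A picture is of the moment at which its call begins. calibration takes no time and is no camera call.
- bot.close_job(): hands the job in, once; it reports no verdict.
Trained networks look in the newest picture that a camera, given by its name, has taken for a name from the list of things; names that differ only in an ending like _2 or _b are one class to them, and where a whole thing is asked for, a point or a joint stands for the part that bears it (a point fixed in the world has none). Each returns a list of dicts, best first, with "confidence" (0 to 1); they miss things now and then, are a little off and sometimes report something else, mostly with a low value. They report only what shows in the picture. A call takes as long as a camera call.
- bot.look_for(camera, query): "uv" ([column, row] in pixels, amid what is visible of it).
- bot.mark_of(camera, query): "uv" ([column, row] in pixels: a listed point, or the origin of a listed thing).
The state is a dict: "time_s": time; "qpos": joint angles; "joint_vel": joint speeds; "joint_torque": joint torques, N m; "tool_pos": TCP position; "ee_rot": TCP orientation; "wrist_force": force on the tool from outside, world axes, zero at the start; "moment": the same for the moment, N m; "grip_width": opening from 0.0 (shut) to 1.0 (fully open).
Only numpy, scipy, OpenCV 4.12 (cv2) and the standard library are available. Lean on these libraries where they do the work, as an engineer would, in place of code of your own. Each camera call takes 0.05 s, during which the arm holds its last target.

TASK

First clear the spice jar off the cork trivet and leave it standing upright on the bare worktop. Then draw the lid lifter out from under the little shelf riser, put it down and take it again by its wooden handle, lift the hot lid off the pot by its loop with the lifter, keeping the lid level and touching neither pot nor lid with the robot, and set the lid down gently, flat and central on the trivet. Finally lay the lifter flat on the worktop, clear of the lid, and leave everything else where it stands.

Things in the scene. Friction and masses are not known exactly. Their poses are not given: they have to be found in the camera images.
- spice_jar: Spice jar, round, 47 mm across and 98 mm tall, upright, with a white cap; 0.11 kg. Stands on the trivet at the start. Origin: centre of its underside, z up.
- trivet: Round flat cork trivet lying on the worktop, fixed, 180 mm across, 8 mm thick. Origin: centre of its underside, z up.
- pot: Small steel pot on the worktop, fixed, 156 mm across, rim 75 mm above the worktop, wire ears on its +y and -y sides reaching 103 mm from its axis, 59 mm up. Origin: centre of its underside. Hot: not to be touched by the robot. Pot and trivet may change places, ahead of the robot and to its right.
- lid: Steel lid, 160 mm across, loose on the pot, about 0.17 kg, hot: not to be touched by the robot. Origin: centre of its underside, 69 mm above the worktop at the start. From below: spigot 138 mm across, 6 mm high (reaches into the pot; rests flat on the trivet), rim plate to z 10 mm, dome to z 14 mm, and a loop upright in its y-z plane (see lid_loop).
- lid_loop (a point): Middle of the underside of the loop's straight top bar, at (0, 0, 54) mm in the lid's frame; axes as the lid's. The loop is 8 mm round bar; its top bar runs along y from -20 to +20 mm, its legs stand at y +-30 mm. One passes through it along the lid's x, either way: opening z 14 to 54 mm, 40 mm wide under the bar.
- riser: Low wooden shelf riser, fixed, 150 mm wide (y), 100 mm deep (x), 58 mm high: a 12 mm board on two 12 mm side boards; clear height below 46 mm, clear width 122 mm. Its open front is its -x side, which faces about to the robot's right. Origin: centre of its underside. Garlic and a tin stand on it.
- lifter: Lid lifter, 200 mm long along its x, 0.14 kg, balances near x = 0, lies flat on the worktop, handle (+x half) under the riser, steel front (-x) sticking out; pull it out along its -x. Origin: middle of its length, on its flat underside, z up; use it this side up. Steel collar x -12 to -6 mm, 26 mm wide; shaft x -83 to -12 mm, then the lip.
- lifter_saddle (a point): Middle of the saddle on top of the lip, at (-89, 0, 6) mm in the lifter's frame, axes as the lifter's. The lip is 20 mm wide, 6 mm thick; its upturned tip (x -100 to -96 mm) is 16 mm high from the underside, so the saddle is 13 mm long between tip and shaft. The loop's top bar hangs in it.
- lifter_handle (a point): Middle of the wooden handle, at (46, 0, 12) mm in the lifter's frame, axes as the lifter's. The handle runs from x -8 to +100 mm, 24 mm wide, 24 mm high. The lid is to be lifted with the lifter gripped anywhere along the handle.
- lifter_shaft (a point): Middle of the steel shaft, 16 mm wide, 14 mm high, at (-45, 0, 7) mm in the lifter's frame; the part to grip while the handle is under the riser.
- garlic: Bystander: garlic bulb, 56 mm, on the riser. Origin: centre of its underside.
- tin: Bystander: food tin, 75 mm across, 58 mm tall, on the riser. Origin: centre of its underside.
- bottle: Bystander: sauce bottle, 48 mm across, 183 mm tall, on the worktop at the right. Origin: centre of its underside.

How it is judged:
On the way, in this order (a step that is already met when the one before it is completed fails the run):
1. the spice jar stands upright on the bare worktop, off the trivet (horizontal distance between spice_jar and trivet above 0.11 m and height (world z) of spice_jar between -0.005 and 0.005 m and angle between spice_jar's own z axis and vertical below 0.1 rad and linear speed of spice_jar below 0.03 m/s and contact force between the fingers and spice_jar below 0.2 N), for 0.2 s.
2. the lifter is held by its wooden handle, off the worktop (contact force between the fingers and lifter above 0.5 N and x of the grasp point in the frame of lifter between -0.008 and 0.105 m and y of the grasp point in the frame of lifter between -0.03 and 0.03 m and height (world z) of lifter_handle above 0.035 m), for 0.2 s.
3. the lid hangs on the lifter clear above the pot, the lifter held by its handle (contact force between the fingers and lifter above 0.5 N and x of the grasp point in the frame of lifter between -0.008 and 0.105 m and y of the grasp point in the frame of lifter between -0.03 and 0.03 m and z of lid in the frame of pot above 0.085 m and contact force between lifter and lid above 0.3 N and angle between lid's own z axis and vertical below 0.3 rad), for 0.3 s.
At the end, for the whole second after the job is handed in: Lid at rest flat on the trivet (under 0.06 rad), centres within 30 mm; spice jar upright on the bare worktop, its axis at least 110 mm from the trivet centre; lifter at rest flat on the worktop, same side up, its saddle at least 85 mm from the lid centre (horizontal distance between lid and trivet below 0.03 m and z of lid in the frame of trivet between 0.004 and 0.012 m and angle between lid's own z axis and vertical below 0.06 rad and linear speed of each of lid, lifter below 0.02 m/s and horizontal distance between spice_jar and trivet above 0.11 m and height (world z) of spice_jar between -0.005 and 0.005 m and angle between each of spice_jar, lifter's own z axis and vertical below 0.1 rad and linear speed of spice_jar below 0.03 m/s and height (world z) of lifter between -0.006 and 0.006 m and horizontal distance between lifter_saddle and lid above 0.085 m); the robot touches nothing.
It fails at once if the robot touches the hot lid or pot (contact force between any of the fingers, the arm and lid above 0.5 N or contact force between any of the fingers, the arm and pot above 0.5 N).
It fails at once if the lid is tilted by more than 0.4 rad (angle between lid's own z axis and vertical above 0.4 rad).
It fails at once if the lid is dropped onto the trivet or the worktop (faster than 0.5 m/s close above them) (height (world z) of lid below 0.03 m and linear speed of lid above 0.5 m/s).
It fails at once if the spice jar is tipped over (angle between spice_jar's own z axis and vertical above 0.7 rad).
It fails at once if a bystander is shoved by more than 30 mm (distance of any of garlic, tin, bottle from where it was at the start of the episode above 0.03 m).
It also fails if it takes over 72 s, if anything falls off the work surface, if the arm or the gripper's body presses on something with over 40 N, if the wrist force passes 120 N, or if a joint passes its speed limit or range.

## Working session

There is one attempt and no reset: what is moved stays moved. The work goes in short steps, Python scripts to look and compute and a shell command to move; the robot and the scene stay as the last step left them, time stands still between calls to the robot, and variables do not carry over. Pictures are saved under pics/ and viewed, and the job is handed in when it is done.

```bash
mkdir -p pics; python3 - <<'E'
from station import bot
import cv2
for n in ("scene","top"):
    im=bot.capture(n); cv2.imwrite(f"pics/{n}0.png",im[:,:,::-1]); print(n,bot.calibration(n))
    for q in ["spice_jar","trivet","pot","lid","lid_loop","riser","lifter","lifter_saddle","lifter_shaft","lifter_handle","garlic","tin","bottle"]:
        r=bot.mark_of(n,q); print(q,[( [round(x) for x in d["uv"]],round(d["confidence"],2)) for d in r[:2]])
o=bot.observe();print(o)
E
```

```text
scene {'fx': 365.68922427089893, 'fy': 365.68922427089893, 'cx': 318.9929265172378, 'cy': 198.7480170605409, 'k1': -0.03975961958947699, 'xyz': array([-0.33575267, -0.5550461 ,  0.53425219]), 'orientation': array([[ 0.47330489, -0.32985303,  0.81681054],
       [-0.8806604 , -0.19874673,  0.43004301],
       [ 0.02048743, -0.92287416, -0.3845563 ]])}
spice_jar [([395, 251], 0.62), ([329, 188], 0.59)]
trivet [([412, 253], 0.69)]
pot [([328, 223], 0.88)]
lid [([328, 204], 0.74)]
lid_loop [([329, 185], 0.97)]
riser [([209, 215], 0.89)]
lifter [([221, 219], 0.64)]
lifter_saddle [([245, 220], 0.75), ([208, 192], 0.31)]
lifter_shaft [([232, 218], 0.65)]
lifter_handle [([208, 212], 0.59)]
garlic [([394, 248], 0.59), ([210, 193], 0.49)]
tin [([202, 202], 0.77)]
bottle [([476, 288], 0.89)]
top {'fx': 498.11540377556855, 'fy': 498.11540377556855, 'cx': 329.56202539568795, 'cy': 192.87352850048876, 'k1': -0.07758365135244256, 'xyz': array([ 0.39518837, -0.08703526,  1.58646484]), 'orientation': array([[ 0.01434383, -0.99367652,  0.11136084],
       [-0.99977911, -0.01596393, -0.01367023],
     
[... 520 characters left out ...]
, 1.33368551e+00,
       2.95656281e-05, 1.41818333e+00]), 'joint_vel': array([ 0.00021668,  0.00033588, -0.00066501, -0.00037457,  0.00333715,
       -0.00242694]), 'joint_torque': array([ 1.40870172e-03, -5.55378628e+01,  3.44734919e+01,  1.53015484e-03,
       -9.91150500e-05, -9.19977268e-07]), 'tool_pos': array([0.15083321, 0.52891378, 0.25027796]), 'ee_rot': array([[-9.61662533e-01,  2.74235616e-01, -2.36942147e-05],
       [ 2.74235615e-01,  9.61662533e-01,  1.92512723e-05],
       [ 2.80652230e-05,  1.20154298e-05, -1.00000000e+00]]), 'wrist_force': array([ 0.61734122, -0.25734085,  0.19408431]), 'moment': array([0.01534192, 0.03087349, 0.02491293]), 'grip_width': 1.0021256195880475}
```

View pics.

View pics/scene0.png

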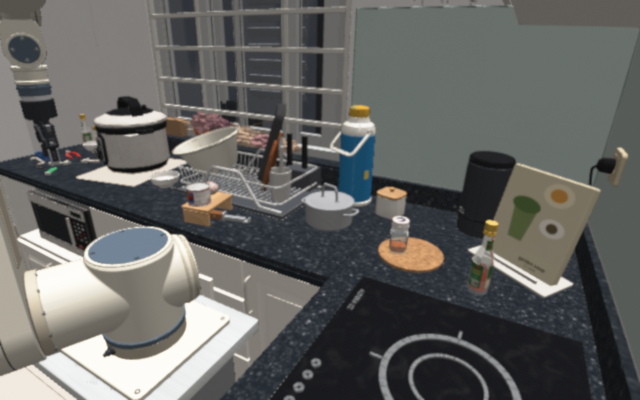

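View pics/top0.png

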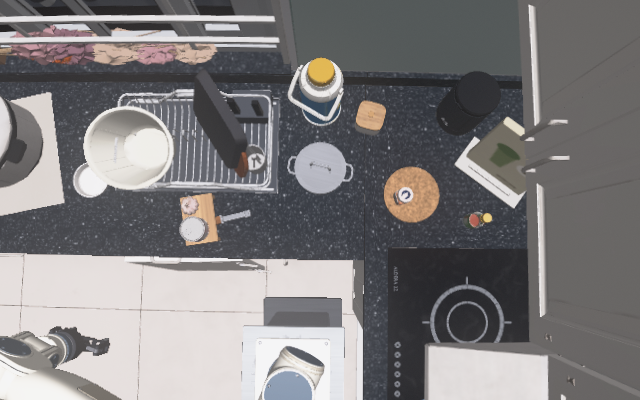

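```bash
cat > h.py <<'E'
import numpy as np, cv2
from station import bot
from scipy.optimize import least_squares
from scipy.spatial.transform import Rotation as Rn
def K(c): return np.array([[c["fx"],0,c["cx"]],[0,c["fy"],c["cy"]],[0,0,1]])
def ray(n,uv):
    c=bot.calibration(n)
    p=cv2.undistortPoints(np.array([[uv]],float),K(c),np.array([c["k1"],0,0,0,0]))[0,0]
    return c["xyz"],c["orientation"]@np.array([p[0],p[1],1])
def atz(n,uv,z):
    o,d=ray(n,uv); return o+d*(z-o[2])/d[2]
def proj(n,P):
    c=bot.calibration(n); R=c["orientation"]
    rv=cv2.Rodrigues(R.T)[0]; t=-R.T@c["xyz"]
    return cv2.projectPoints(np.atleast_2d(np.array(P,float)),rv,t,K(c),np.array([c["k1"],0,0,0,0]))[0][:,0]
def tri(uvs):
    A=[];b=[]
    A=np.zeros((3,3));b=np.zeros(3)
    for n,uv in uvs:
        o,d=ray(n,uv); d=d/np.linalg.norm(d); M=np.eye(3)-np.outer(d,d); A+=M;b+=M@o
    return np.linalg.solve(A,b)
def big(n,name,x0,y0,w,h,s):
    im=bot.capture(n)[y0:y0+h,x0:x0+w,::-1]
    cv2.imwrite("pics/"+name,cv2.resize(im,None,fx=s,fy=s,interpolation=cv2.INTER_CUBIC))
E
python3 - <<'E'
from h import *
np.set_printoptions(precision=4,suppress=True)
for n,d in dict(scene=dict(trivet=(412,253,0),pot=(328,223,0),lid_loop=(329,185,.123),saddle=(245,220,.006),shaft=(232,218,.007),bottle=(476,288,0),riser=(209,215,0),jar=(395,251,.008)),top=dict(trivet=(412,195,0),jar=(399,197,.008),lid=(321,169,.069),lid_loop=(319,164,.123),saddle=(248,212,.006),shaft=(234,217,.007),handle=(203,224,.012),riser=(203,218,0),bottle=(469,221,0))).items():
    for k,v in d.items(): print(n,k,atz(n,v[:2],v[2]))
E
```

```text
scene trivet [ 0.5829 -0.3734  0.    ]
scene pot [ 0.632  -0.0809  0.    ]
scene lid_loop [ 0.6558 -0.0683  0.123 ]
scene saddle [0.502  0.1577 0.006 ]
scene shaft [0.4904 0.2025 0.007 ]
scene bottle [ 0.4975 -0.5558  0.    ]
scene riser [0.4797 0.2948 0.    ]
scene jar [ 0.5557 -0.3311  0.008 ]
top trivet [ 0.5704 -0.3743  0.    ]
top jar [ 0.5624 -0.331   0.008 ]
top lid [ 0.6389 -0.0805  0.069 ]
top lid_loop [ 0.6451 -0.0745  0.123 ]
top saddle [0.507  0.1496 0.006 ]
top shaft [0.4903 0.1935 0.007 ]
top handle [0.4661 0.2902 0.012 ]
top riser [0.4858 0.2939 0.    ]
top bottle [ 0.4891 -0.5591  0.    ]
```

```bash
python3 - <<'E'
from h import *
im=bot.capture("top")
a=cv2.resize(im[180:260,160:260,::-1],None,fx=8,fy=7.5*1.0667,interpolation=cv2.INTER_CUBIC)[:600]; cv2.imwrite("pics/a.png",a)
a=cv2.resize(im[130:240,280:480,::-1],None,fx=4,fy=4,interpolation=cv2.INTER_CUBIC); cv2.imwrite("pics/b.png",a)
im=bot.capture("scene")
a=cv2.resize(im[170:310,170:510,::-1],None,fx=2.35,fy=2.35,interpolation=cv2.INTER_CUBIC); cv2.imwrite("pics/c.png",a)
E
```

```text
(no output)
```

View pics/a.png

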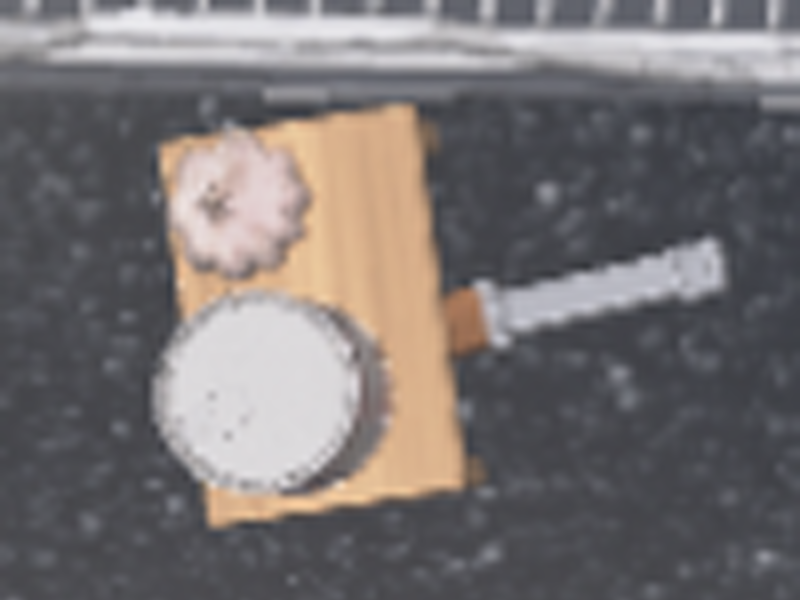

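View pics/b.png

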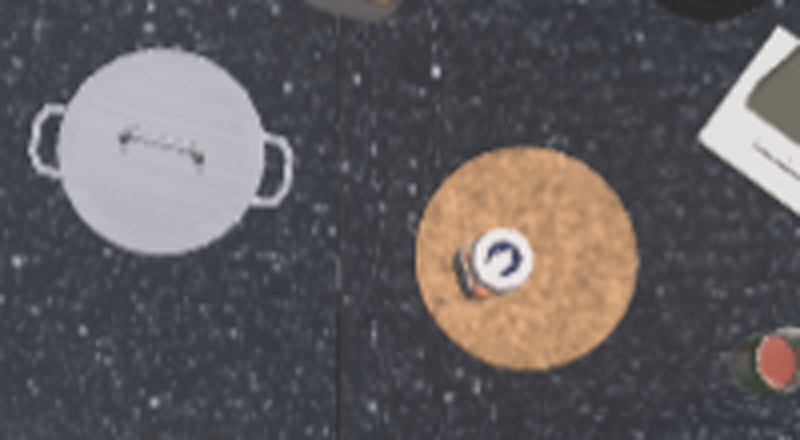

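View pics/c.png

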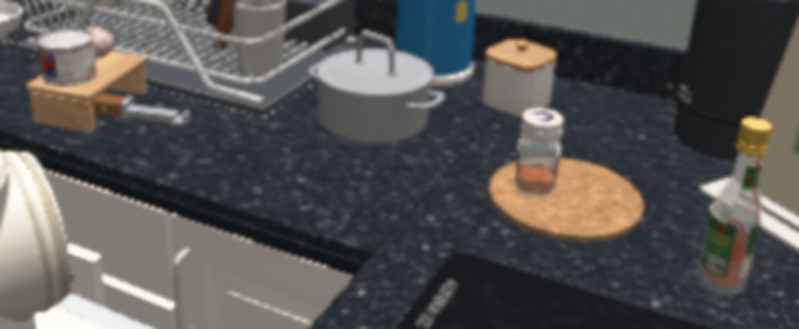

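```bash
python3 - <<'E'
from h import *
np.set_printoptions(precision=4,suppress=True)
A=lambda u,v:(160+(u+.5)/8-.5,180+(v+.5)/8-.5)
B=lambda u,v:(280+(u+.5)/4-.5,130+(v+.5)/4-.5)
C=lambda u,v:(170+(u+.5)/2.35-.5,170+(v+.5)/2.35-.5)
t=atz("top",A(722,262),.012);c=atz("top",A(490,314),.022)
print("tip",t,"collar",c,np.degrees(np.arctan2(*(c-t)[1::-1])),np.linalg.norm(c-t))
c2=atz("top",A(510,311),.014);t2=atz("top",A(690,268),.014)
print("shaft",c2,t2,np.degrees(np.arctan2(*(c2-t2)[1::-1])))
for n,p,z in [("riserFR",(415,103),.058),("riserFL",(465,487),.058),("riserBR",(160,145),.058),("riserBL",(212,526),.058)]: print(n,atz("top",A(*p),z))
print("trivet",atz("top",B(527,258),.008)," jar",atz("top",B(502,259),.098),"lid",atz("top",B(162,151),.079))
l=atz("top",B(124,135),.125);r=atz("top",B(202,155),.125);print("loop",l,r,(l+r)/2,np.degrees(np.arctan2(*(l-r)[1::-1])))
l=atz("top",B(45,140),.059);r=atz("top",B(278,172),.059);print("ears",l,r,(l+r)/2)
print("bottle",atz("top",B(752,362),.0))
print("scene jar cap", atz("scene",C(542,118),.098),"jar bottom front",atz("scene",C(536,192),.008),"jar tri",tri([("top",B(502,259)),("scene",C(542,118))]))
print("scene trivet",atz("scene",C(566,198),.008))
print("scene loop ",atz("scene",C(376,40),.127),"tip",atz("scene",C(187,116),.012))
l=atz("scene",C(360,40),.127);r=atz("scene",C(393,48),.127);print(l,r)
E
```

```text
tip [0.5057 0.1429 0.012 ] collar [0.483  0.2322 0.022 ] 104.26015137079004 0.09267174503256208
shaft [0.4847 0.2259 0.014 ] [0.5029 0.1552 0.014 ] 104.42948426035416
riserFR [0.562 0.257 0.058]
riserFL [0.4146 0.2321 0.058 ]
riserBR [0.5441 0.3556 0.058 ]
riserBL [0.3979 0.3289 0.058 ]
trivet [ 0.5723 -0.3709  0.008 ]  jar [ 0.5611 -0.3357  0.098 ] lid [ 0.6422 -0.0777  0.079 ]
loop [ 0.6463 -0.0496  0.125 ] [ 0.6322 -0.1078  0.125 ] [ 0.6392 -0.0787  0.125 ] 76.39953047752073
ears [0.6527 0.0133 0.059 ] [ 0.6306 -0.1678  0.059 ] [ 0.6416 -0.0773  0.059 ]
bottle [ 0.4918 -0.5546  0.    ]
scene jar cap [ 0.5731 -0.3315  0.098 ] jar bottom front [ 0.5575 -0.3387  0.008 ] jar tri [ 0.5604 -0.3346  0.1041]
scene trivet [ 0.562 -0.374  0.008]
scene loop  [ 0.6334 -0.082   0.127 ] tip [0.505  0.1421 0.012 ]
[ 0.6222 -0.0637  0.127 ] [ 0.6185 -0.1144  0.127 ]
```

```bash
python3 - <<'E'
from h import *
np.set_printoptions(precision=3,suppress=True)
for n,p,z in [("edge",(300,255),0),("edgeR",(362,255),0),("hobcorner",(388,249),0.0),("canister bottom-ish",(371,132),0),("thermos",(322,122),0),("board",(457,163),0),("blackjar",(450,132),0),("rack corner",(276,190),0)]:
    print(n,atz("top",p,z))
E
```

```text
edge [ 0.374 -0.018  0.   ]
edgeR [ 0.377 -0.214  0.   ]
hobcorner [ 0.397 -0.297  0.   ]
canister bottom-ish [ 0.775 -0.241  0.   ]
thermos [ 0.805 -0.081  0.   ]
board [ 0.678 -0.523  0.   ]
blackjar [ 0.78  -0.501  0.   ]
rack corner [0.579 0.063 0.   ]
```

```bash
python3 -m creep '{"offset":[[-0.631,-0.7185,0],[-0.631,-0.7185,0],[-0.631,-0.7185,0],[-0.631,-0.7185,0],[-0.631,-0.7185,0],[-0.631,-0.7185,0],[-0.631,-0.7185,0],[-0.631,-0.7185,0],[-0.631,-0.7185,0],[-0.631,-0.7185,0]],"rot":[[0,0,0],[0,0,0],[0,0,0],[0,0,0],[0,0,0],[0,0,0],[0,0,0],[0,0,0],[0,0,0],[0,0,0]],"claw":[0.085,0.085,0.085,0.085,0.085,0.085,0.085,0.085,0.085,0.085]}' 40
```

```text
time_s: 2.33
tool_pos: [0.3296, 0.1506, 0.2506]
ee_rot: [[-0.962, 0.274, 0.001], [0.274, 0.962, 0.0], [-0.001, 0.001, -1.0]]
wrist_force: [1.1, 0.8, 0.7]
grip_width: 0.996
```

```bash
cat >> h.py <<'E'
def goto(x,y,z,yaw=None):
    o=bot.observe(); R=np.array(o["ee_rot"]); p=np.array(o["tool_pos"])
    d=R.T@(np.array([x,y,z])-p)
    s="offset %s |%.0f mm|"%(np.round(d,4),1000*np.linalg.norm(d))
    if yaw is not None:
        a=np.radians(yaw); D=np.array([[np.cos(a),np.sin(a),0],[np.sin(a),-np.cos(a),0],[0,0,-1]])
        s+=" rot %s"%np.round(Rn.from_matrix(R.T@D).as_rotvec(),4)
    print(s)
E
python3 -m creep '{"offset":[[-0.356,-0.404,0],[-0.356,-0.404,0],[-0.356,-0.404,0],[-0.356,-0.404,0],[-0.356,-0.404,0],[-0.356,-0.404,0],[-0.356,-0.404,0],[-0.356,-0.404,0],[-0.356,-0.404,0],[-0.356,-0.404,0]],"rot":[[0,0,0],[0,0,0],[0,0,0],[0,0,0],[0,0,0],[0,0,0],[0,0,0],[0,0,0],[0,0,0],[0,0,0]],"claw":[0.085,0.085,0.085,0.085,0.085,0.085,0.085,0.085,0.085,0.085]}' 40
python3 -c "
from h import *
goto(.561,-.335,.072)
print(bot.observe()['qpos'])"
```

```text
time_s: 3.17
tool_pos: [0.5087, -0.2261, 0.2507]
ee_rot: [[-0.962, 0.274, 0.001], [0.274, 0.962, 0.0], [-0.001, 0.001, -1.0]]
wrist_force: [1.3, -0.0, -0.5]
grip_width: 0.996
offset [-0.0799 -0.0905  0.1787] |216 mm|
[-5.69434499e-01  2.69188903e-01  3.71592246e-02  1.33761987e+00
  9.38738818e-04 -2.91592506e-01]
```

```bash
python3 -m creep '{"offset":[[-0.08,-0.0905,0.02],[-0.08,-0.0905,0.04],[-0.08,-0.0905,0.06],[-0.08,-0.0905,0.09],[-0.08,-0.0905,0.12],[-0.08,-0.0905,0.15],[-0.08,-0.0905,0.18],[-0.08,-0.0905,0.18],[-0.08,-0.0905,0.18]],"rot":[[0,0,0],[0,0,0],[0,0,0],[0,0,0],[0,0,0],[0,0,0],[0,0,0],[0,0,0],[0,0,0]],"claw":[0.085,0.085,0.085,0.085,0.085,0.085,0.085,0.085,0.085]}' 40
python3 -c "
from h import *
goto(.561,-.335,.070)
im=bot.capture('scene')
cv2.imwrite('pics/d.png',cv2.resize(im[170:310,300:500,::-1],None,fx=4,fy=4))"
```

```text
time_s: 3.92
tool_pos: [0.5605, -0.3346, 0.0698]
ee_rot: [[-0.962, 0.274, -0.001], [0.274, 0.962, 0.002], [0.002, 0.002, -1.0]]
wrist_force: [0.5, 0.6, 1.1]
grip_width: 0.994
offset [-0.0006 -0.0003 -0.0002] |1 mm|
```

View pics/d.png

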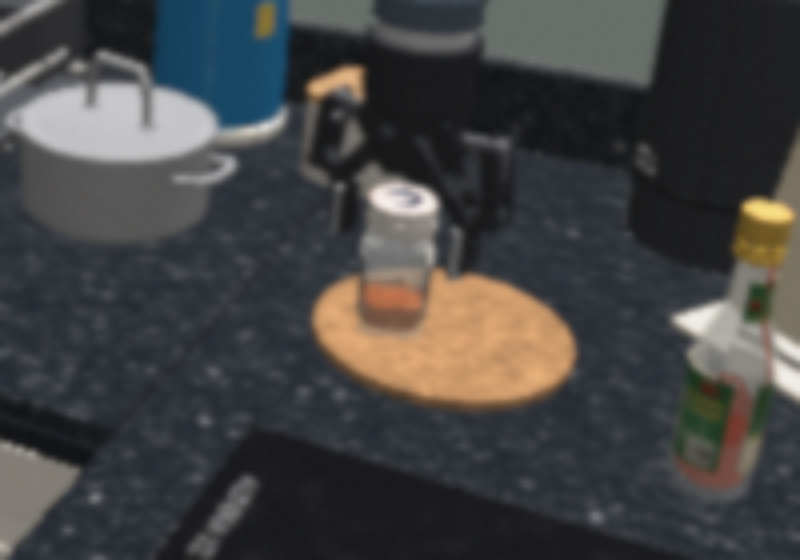

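```bash
python3 -c "
from h import *
c=np.array([.5605,-.3346,0]);y=np.array([.274,.962,0])
for P in [c+[0,0,.106],c+[0,0,.008],c+[0,0,.07],c+y*.0425+[0,0,.064],c-y*.0425+[0,0,.064]]:
    p=proj('scene',P)[0]; print(np.round((p-[300,170])*4), proj('top',P)[0])
im=bot.capture('top')
cv2.imwrite('pics/e.png',cv2.resize(im[150:240,350:450,::-1],None,fx=6,fy=6))"
```

```text
[402. 197.] [405.21168879 194.28065531]
[387. 322.] [400.12470256 197.60097729]
[396. 244.] [403.26816627 195.54935038]
[344. 232.] [389.76664517 191.79401987]
[449. 273.] [416.12690102 199.71469029]
```

View pics/e.png

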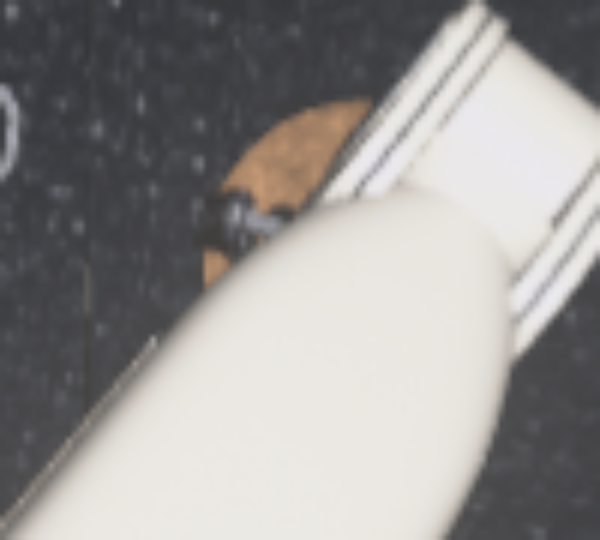

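```bash
python3 -m creep '{"offset":[[0,0,0],[0,0,0],[0,0,0],[0,0,0],[0,0,0],[0,0,0],[0,0,-0.01],[0,0,-0.02]],"rot":[[0,0,0],[0,0,0],[0,0,0],[0,0,0],[0,0,0],[0,0,0],[0,0,0],[0,0,0]],"claw":[0.07,0.055,0.04,0.03,0.03,0.03,0.03,0.03]}' 40
python3 -c "
from h import *
goto(.47,-.215,.084)"
```

```text
time_s: 4.68
tool_pos: [0.5617, -0.3354, 0.0936]
ee_rot: [[-0.962, 0.274, 0.003], [0.274, 0.962, -0.001], [-0.003, -0.0, -1.0]]
wrist_force: [0.1, 0.2, -1.3]
grip_width: 0.6
offset [0.1212 0.0906 0.0092] |152 mm|
```

```bash
python3 -m creep '{"offset":[[0.01,0.0075,-0.01],[0.03,0.022,-0.01],[0.055,0.041,-0.01],[0.08,0.06,-0.01],[0.105,0.078,-0.01],[0.118,0.088,-0.0],[0.121,0.0905,0.01],[0.121,0.0905,0.02],[0.121,0.0905,0.025],[0.121,0.0905,0.027]],"rot":[[0,0,0],[0,0,0],[0,0,0],[0,0,0],[0,0,0],[0,0,0],[0,0,0],[0,0,0],[0,0,0],[0,0,0]],"claw":[0.03,0.03,0.03,0.03,0.03,0.03,0.03,0.03,0.03,0.03]}' 40
python3 -c "
from h import *
o=bot.observe();print(o['wrist_force'],o['grip_width'])
goto(.47,-.215,.063)
im=bot.capture('scene')
cv2.imwrite('pics/f.png',cv2.resize(im[170:310,300:500,::-1],None,fx=4,fy=4))"
```

```text
time_s: 5.52
tool_pos: [0.4708, -0.2156, 0.0668]
ee_rot: [[-0.962, 0.274, 0.004], [0.274, 0.962, -0.001], [-0.004, -0.0, -1.0]]
wrist_force: [-6.2, 7.1, 32.3]
grip_width: 0.597
[-6.19800192  7.12955102 32.32615974] 0.5968038987056512
offset [0.0009 0.0004 0.0038] |4 mm|
```

View pics/f.png

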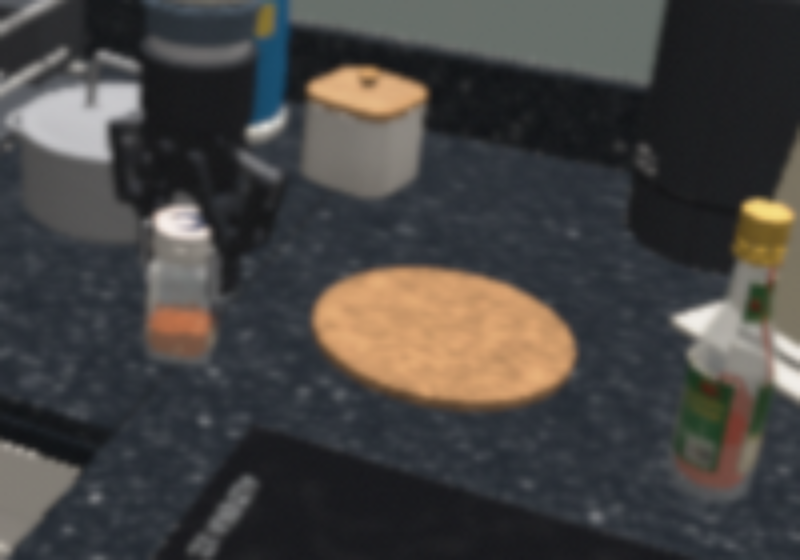

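```bash
python3 -m creep '{"offset":[[0,0,-0.001],[0,0,-0.001],[0,0,-0.001],[0,0,-0.001],[0,0,-0.001],[0,0,-0.02],[0,0,-0.05],[0,0,-0.09],[0,0,-0.12],[0,0,-0.14]],"rot":[[0,0,0],[0,0,0],[0,0,0],[0,0,0],[0,0,0],[0,0,0],[0,0,0],[0,0,0],[0,0,0],[0,0,0]],"claw":[0.055,0.065,0.075,0.085,0.085,0.085,0.085,0.085,0.085,0.085]}' 60
python3 -c "
from h import *
o=bot.observe();print(o['wrist_force'],o['grip_width'],o['qpos'])
goto(.4947,.1867,.12,104.4)
im=bot.capture('scene')
cv2.imwrite('pics/g.png',cv2.resize(im[170:310,300:500,::-1],None,fx=4,fy=4))
print(bot.mark_of('scene','spice_jar'))"
```

```text
time_s: 6.4
tool_pos: [0.4708, -0.2159, 0.2103]
ee_rot: [[-0.962, 0.274, 0.007], [0.274, 0.962, -0.003], [-0.007, -0.001, -1.0]]
wrist_force: [0.2, 0.2, -0.5]
grip_width: 0.995
[ 0.1559671   0.15938088 -0.4811745 ] 0.9945500706433181 [-0.59266102  0.21479709 -0.14031253  1.20835184  0.00122908 -0.31483784]
offset [0.0881 0.3938 0.0893] |413 mm| rot [0.0028 0.0073 1.0416]
[{'uv': [343.8, 254.9], 'confidence': 0.85}]
```

View pics/g.png

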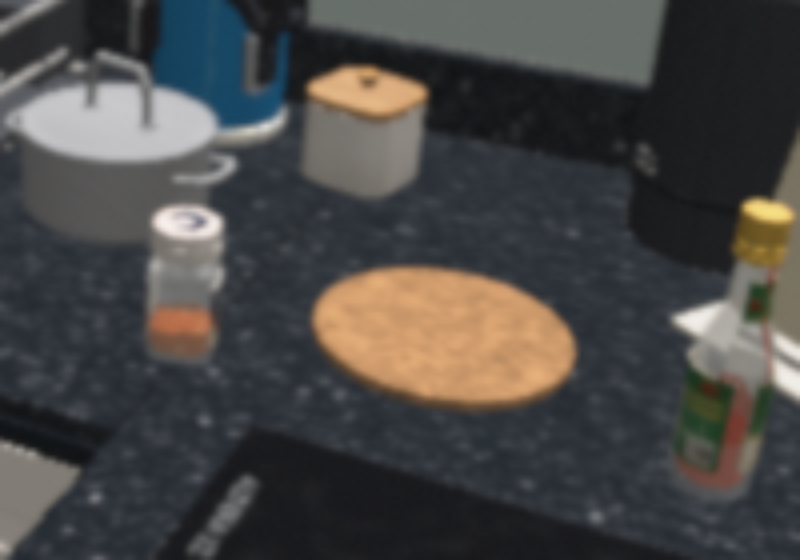

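```bash
python3 -m creep '{"offset":[[0.088,0.394,0],[0.088,0.394,0],[0.088,0.394,0],[0.088,0.394,0],[0.088,0.394,0],[0.088,0.394,0],[0.088,0.394,0],[0.088,0.394,0],[0.088,0.394,0.04],[0.088,0.394,0.08]],"rot":[[0.003,0.007,1.042],[0.003,0.007,1.042],[0.003,0.007,1.042],[0.003,0.007,1.042],[0.003,0.007,1.042],[0.003,0.007,1.042],[0.003,0.007,1.042],[0.003,0.007,1.042],[0.003,0.007,1.042],[0.003,0.007,1.042]],"claw":[0.085,0.085,0.085,0.085,0.085,0.085,0.085,0.06,0.05,0.05]}' 60
python3 -c "
from h import *
goto(.4947,.1867,.021,104.4)
im=bot.capture('scene')
cv2.imwrite('pics/i.png',cv2.resize(im[150:250,170:330,::-1],None,fx=5,fy=5))
im=bot.capture('top')
cv2.imwrite('pics/j.png',cv2.resize(im[180:260,160:260,::-1],None,fx=7,fy=7))"
```

```text
time_s: 7.33
tool_pos: [0.4943, 0.1464, 0.1688]
ee_rot: [[-0.243, 0.97, 0.007], [0.97, 0.243, -0.001], [-0.003, 0.007, -1.0]]
wrist_force: [1.0, 0.5, -0.1]
grip_width: 0.599
offset [0.0394 0.0092 0.1478] |153 mm| rot [ 0.0066  0.0029 -0.0062]
```

View pics/i.png

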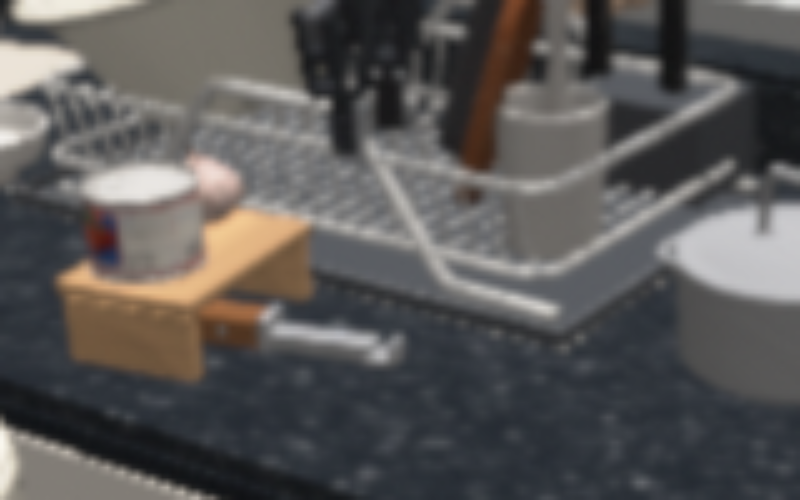

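View pics/j.png

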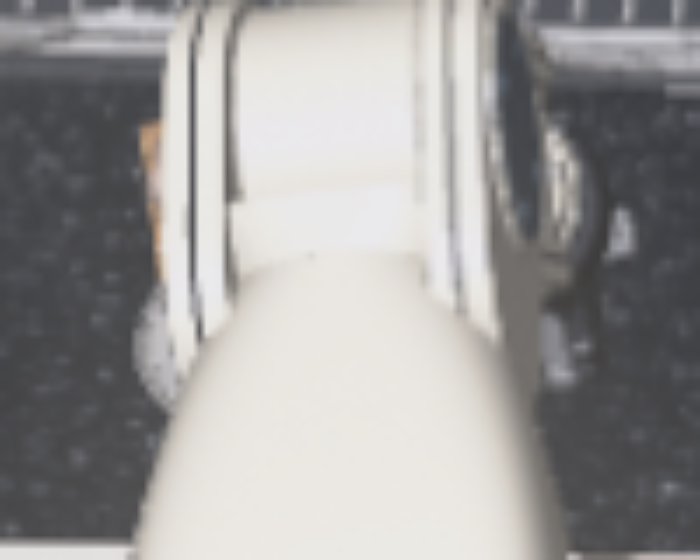

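```bash
python3 -m creep '{"offset":[[0.02,0.005,0.01],[0.039,0.009,0.03],[0.039,0.009,0.06],[0.039,0.009,0.09],[0.039,0.009,0.12],[0.039,0.009,0.135],[0.039,0.009,0.143],[0.039,0.009,0.146],[0.039,0.009,0.146]],"rot":[[0.007,0.003,-0.006],[0.007,0.003,-0.006],[0.007,0.003,-0.006],[0.007,0.003,-0.006],[0.007,0.003,-0.006],[0.007,0.003,-0.006],[0.007,0.003,-0.006],[0.007,0.003,-0.006],[0.007,0.003,-0.006]],"claw":[0.05,0.05,0.05,0.05,0.05,0.05,0.05,0.05,0.05]}' 60
python3 -c "
from h import *
o=bot.observe();print(o['wrist_force'],o['grip_width'])
goto(.4947,.1867,.021,104.4)
im=bot.capture('scene')
cv2.imwrite('pics/k.png',cv2.resize(im[150:250,170:330,::-1],None,fx=5,fy=5))"
```

```text
time_s: 8.18
tool_pos: [0.4889, 0.1866, 0.0171]
ee_rot: [[-0.256, 0.967, -0.013], [0.967, 0.256, -0.001], [0.002, -0.013, -1.0]]
wrist_force: [1.2, 0.8, 0.4]
grip_width: 0.582
[1.21330979 0.83378839 0.35053556] 0.5815795603906524
offset [-0.0013  0.0056 -0.004 ] |7 mm| rot [-0.0127 -0.0021  0.0079]
```

View pics/k.png

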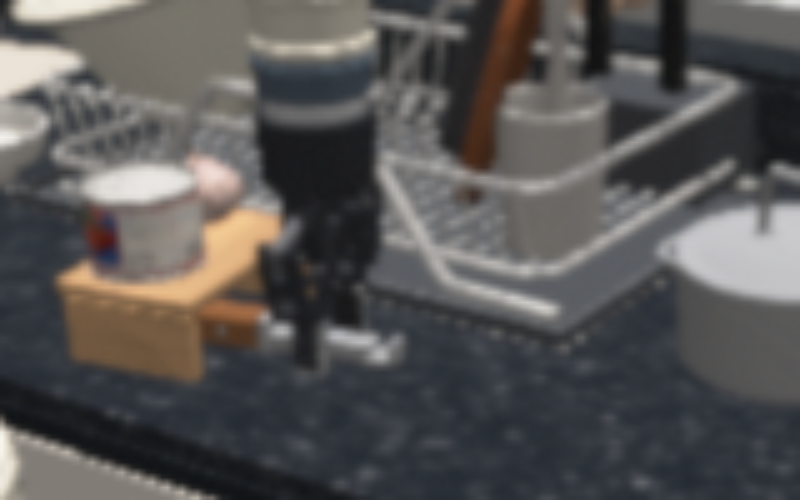

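```bash
python3 -m creep '{"offset":[[-0.001,0.005,-0.005],[-0.001,0.005,-0.005],[-0.001,0.005,-0.005],[-0.001,0.005,-0.005],[-0.001,0.005,-0.005],[-0.001,0.005,-0.005],[-0.001,0.005,-0.005],[-0.001,0.005,-0.005]],"rot":[[-0.013,-0.002,0.008],[-0.013,-0.002,0.008],[-0.013,-0.002,0.008],[-0.013,-0.002,0.008],[-0.013,-0.002,0.008],[-0.013,-0.002,0.008],[-0.013,-0.002,0.008],[-0.013,-0.002,0.008]],"claw":[0.045,0.035,0.025,0.015,0.005,0.005,0.005,0.005]}' 80
python3 -c "
from h import *
o=bot.observe();print(o['wrist_force'],o['grip_width'])
p=o['tool_pos']
goto(p[0]+.249*.14,p[1]-.969*.14,.028,104.4)"
```

```text
time_s: 8.9
tool_pos: [0.4951, 0.187, 0.0233]
ee_rot: [[-0.249, 0.969, 0.003], [0.969, 0.249, 0.001], [-0.0, 0.003, -1.0]]
wrist_force: [-2.1, -1.0, 7.5]
grip_width: 0.158
[-2.0734866  -0.96767536  7.50108009] 0.15782524731543243
offset [-0.1401  0.     -0.0047] |140 mm| rot [0.0031 0.0002 0.0001]
```

```bash
python3 -m creep '{"offset":[[-0.003,0,-0.003],[-0.015,0,-0.004],[-0.032,0,-0.005],[-0.052,0,-0.005],[-0.072,0,-0.005],[-0.092,0,-0.005],[-0.112,0,-0.005],[-0.127,0,-0.005],[-0.137,0,-0.005],[-0.14,0,-0.005]],"rot":[[0,0,0],[0,0,0],[0,0,0],[0,0,0],[0,0,0],[0,0,0],[0,0,0],[0,0,0],[0,0,0],[0,0,0]],"claw":[0.005,0.005,0.005,0.005,0.005,0.005,0.005,0.005,0.005,0.005]}' 80
python3 -c "
from h import *
o=bot.observe();print(o['wrist_force'],o['grip_width'])
goto(.47,-.01,.06,166.4)
im=bot.capture('scene')
cv2.imwrite('pics/l.png',cv2.resize(im[150:250,170:330,::-1],None,fx=5,fy=5))"
```

```text
time_s: 9.73
tool_pos: [0.5303, 0.0495, 0.0282]
ee_rot: [[-0.247, 0.969, 0.003], [0.969, 0.247, 0.0], [-0.001, 0.003, -1.0]]
wrist_force: [0.8, -0.2, -1.5]
grip_width: 0.154
[ 0.84998588 -0.17324594 -1.5474665 ] 0.15352226462591656
offset [-0.0428 -0.073  -0.0319] |90 mm| rot [ 0.0024  0.0021 -1.0839]
```

View pics/l.png

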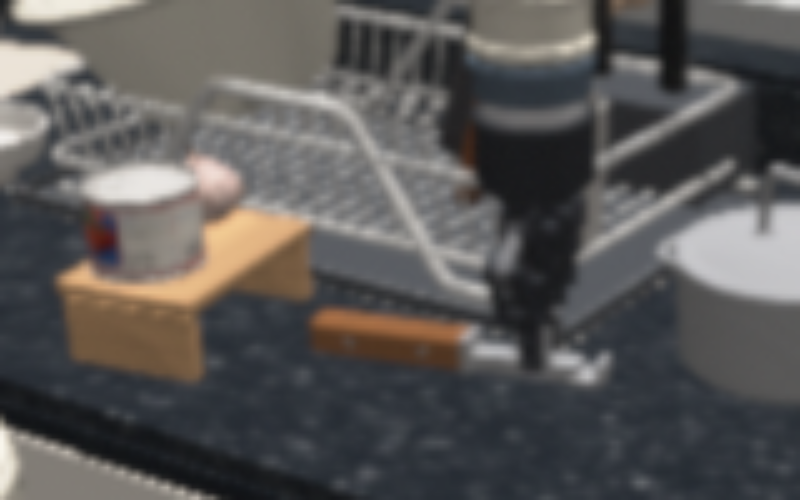

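```bash
python3 -m creep '{"offset":[[0,0,0.003],[0,0,0.005],[0,0,0.005],[0,0,0.005],[0,0,0.005],[0,0,0.004],[0,0,-0.03],[0.02,0,-0.05],[0.05,0,-0.05],[0.08,0,-0.05]],"rot":[[0,0,0],[0,0,0],[0,0,0],[0,0,0],[0,0,0],[0,0,0],[0,0,0],[0,0,0],[0,0,0],[0,0,0]],"claw":[0.005,0.005,0.025,0.04,0.05,0.055,0.055,0.055,0.055,0.055]}' 80
python3 -c "
from h import *
o=bot.observe();print(o['wrist_force'],o['grip_width'])
goto(.510,.127,.022,104.4)
im=bot.capture('scene')
cv2.imwrite('pics/m.png',cv2.resize(im[150:250,170:330,::-1],None,fx=5,fy=5))
for q in ['lifter_saddle','lifter_handle','lifter_shaft']:
  for d in bot.mark_of('scene',q)[:2]: print(q,d,atz('scene',d['uv'],dict(lifter_saddle=.006,lifter_handle=.012,lifter_shaft=.007)[q]))"
```

```text
time_s: 10.62
tool_pos: [0.511, 0.1281, 0.0797]
ee_rot: [[-0.245, 0.969, 0.006], [0.969, 0.245, 0.001], [-0.001, 0.006, -1.0]]
wrist_force: [-0.0, -0.2, -0.7]
grip_width: 0.644
[-0.03167296 -0.15300193 -0.73374716] 0.6437061178957022
offset [-0.0008 -0.0016  0.0577] |58 mm| rot [ 0.006   0.0009 -0.0033]
lifter_saddle {'uv': [286.0, 226.0], 'confidence': 0.61} [0.53398451 0.01904757 0.006     ]
lifter_handle {'uv': [246.5, 219.6], 'confidence': 0.57} [0.49730018 0.14734542 0.012     ]
lifter_shaft {'uv': [273.9, 224.9], 'confidence': 0.71} [0.51922265 0.05524156 0.007     ]
```

View pics/m.png

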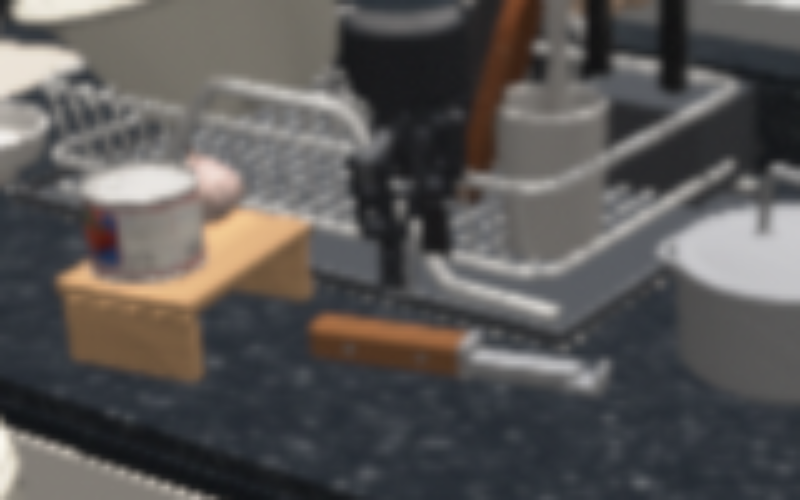

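```bash
python3 -c "
from h import *
C=lambda u,v:(170+(u+.5)/5-.5,150+(v+.5)/5-.5)
t=atz('scene',C(602,370),.008);c=atz('scene',C(462,352),.012);e=atz('scene',C(312,335),.012)
print(t,c,e,np.degrees(np.arctan2(*(c-t)[1::-1])),np.degrees(np.arctan2(*(e-t)[1::-1])),np.linalg.norm(e-t))
a=np.radians(104.3);d=np.array([np.cos(a),np.sin(a),0])
g=np.array([.5303,.0495,0])
for x,z in [(-100,.008),(-89,.006),(-9,.012),(46,.012),(100,.012)]:
  P=g+d*(x+55)/1000;P[2]=z; print(x,P,(proj('scene',P)[0]-[170,150])*5)
"
```

```text
[0.55145343 0.01511342 0.008     ] [0.5205095  0.10259276 0.012     ] [0.49077865 0.20238834 0.012     ] 109.4801321684566 107.95168737029563 0.19689927631851026
-100 [0.54141496 0.00589429 0.008     ] [603.78780088 377.40412216]
-89 [0.53869797 0.01655347 0.006     ] [587.34395315 378.01549841]
-9 [0.51893805 0.09407472 0.012     ] [469.26568445 353.88008003]
46 [0.5053531  0.14737059 0.012     ] [390.29193789 343.34814028]
100 [0.49201515 0.19969744 0.012     ] [314.41332179 333.2077314 ]
```

```bash
python3 -m creep '{"offset":[[0,-0.001,0.02],[0,-0.001,0.04],[0,-0.001,0.052],[0,-0.001,0.057],[0,-0.001,0.058],[0,-0.001,0.058],[0,-0.001,0.058],[0,-0.001,0.058],[0,-0.001,0.058],[0,-0.001,0.058]],"rot":[[0.006,0.001,-0.003],[0.006,0.001,-0.003],[0.006,0.001,-0.003],[0.006,0.001,-0.003],[0.006,0.001,-0.003],[0.006,0.001,-0.003],[0.006,0.001,-0.003],[0.006,0.001,-0.003],[0.006,0.001,-0.003],[0.006,0.001,-0.003]],"claw":[0.055,0.055,0.055,0.055,0.055,0.04,0.03,0.02,0.01,0.01]}' 110
python3 -c "
from h import *
o=bot.observe();print(o['wrist_force'],o['grip_width'])
goto(.510,.127,.022,104.4)
im=bot.capture('scene')
cv2.imwrite('pics/n.png',cv2.resize(im[150:250,170:330,::-1],None,fx=5,fy=5))"
```

```text
time_s: 11.65
tool_pos: [0.51, 0.1279, 0.0215]
ee_rot: [[-0.252, 0.968, -0.001], [0.968, 0.252, -0.0], [-0.0, -0.001, -1.0]]
wrist_force: [-0.6, -0.6, 5.3]
grip_width: 0.254
[-0.62943556 -0.61782095  5.29384672] 0.25412339592983485
offset [-0.0009 -0.0002 -0.0005] |1 mm| rot [-0.0008  0.0003  0.0034]
```

View pics/n.png

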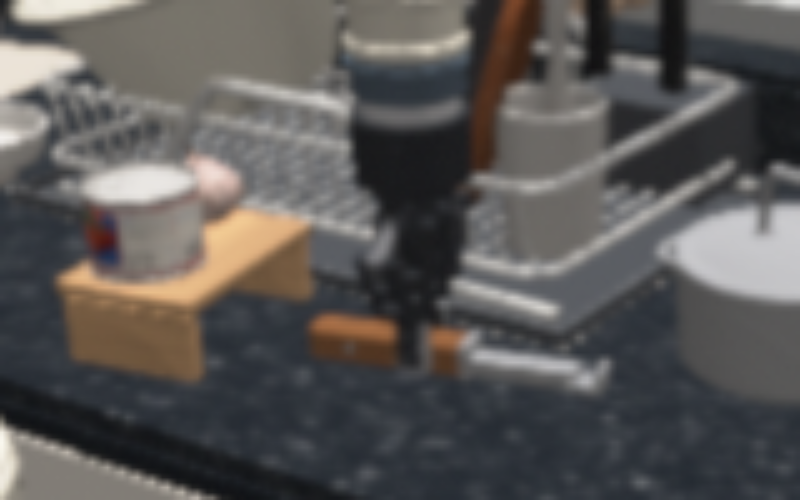

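```bash
python3 -m creep '{"offset":[[0,0,-0.01],[0,0,-0.03],[0,0,-0.06],[0,0,-0.09],[0,0,-0.12],[0,0,-0.14],[0,0,-0.155],[0,0,-0.16]],"rot":[[0,0,0],[0,0,0],[0,0,0],[0,0,0],[0,0,0],[0,0,0],[0,0,0],[0,0,0]],"claw":[0.01,0.01,0.01,0.01,0.01,0.01,0.01,0.01]}' 110
python3 -c "
from h import *
o=bot.observe();print(o['wrist_force'],o['grip_width'])
goto(.465,-.036,.18,166.4)
im=bot.capture('scene')
cv2.imwrite('pics/o.png',cv2.resize(im[150:250,170:330,::-1],None,fx=5,fy=5))"
```

```text
time_s: 12.37
tool_pos: [0.5109, 0.1281, 0.1845]
ee_rot: [[-0.252, 0.968, 0.004], [0.968, 0.252, -0.0], [-0.001, 0.004, -1.0]]
wrist_force: [-0.3, 0.4, -1.4]
grip_width: 0.257
[-0.28344531  0.42804429 -1.37398896] 0.2567494456578776
offset [-0.1472 -0.0858  0.0044] |170 mm| rot [ 0.0027  0.0029 -1.0787]
```

View pics/o.png

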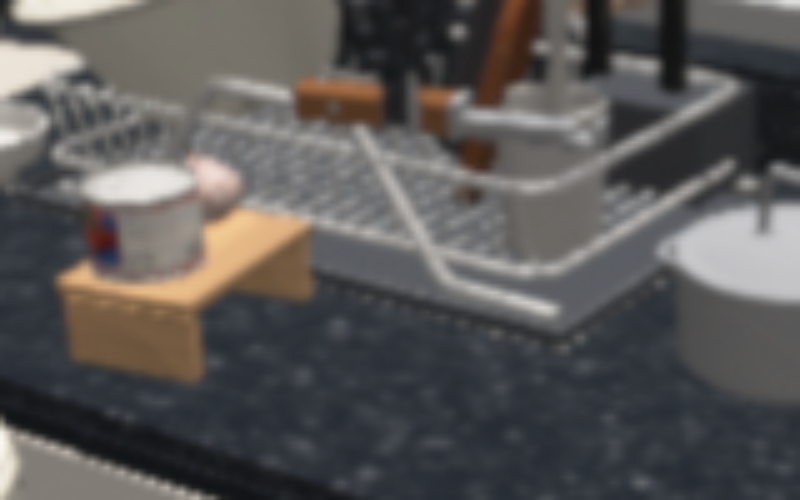

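Lifter held level by its handle at about (340–600, 80–130) in the crop. Now turn and move to the pre-insertion point, staying high.

```bash
python3 -m creep '{"offset":[[-0.015,-0.009,0],[-0.033,-0.019,0],[-0.05,-0.029,0],[-0.067,-0.039,0],[-0.085,-0.05,0],[-0.102,-0.06,0],[-0.12,-0.07,0],[-0.135,-0.079,0],[-0.147,-0.086,0.004],[-0.147,-0.086,0.004]],"rot":[[0,0,-0.1],[0,0,-0.22],[0,0,-0.34],[0,0,-0.46],[0,0,-0.58],[0,0,-0.7],[0,0,-0.82],[0,0,-0.94],[0.003,0.003,-1.04],[0.003,0.003,-1.079]],"claw":[0.01,0.01,0.01,0.01,0.01,0.01,0.01,0.01,0.01,0.01]}' 110
python3 -m creep '{"offset":[[0,0,0],[0,0,0]],"rot":[[0,0,0],[0,0,0]],"claw":[0.01,0.01]}' 110
python3 -c "
from h import *
o=bot.observe();print(o['wrist_force'],o['grip_width'])
goto(.465,-.036,.18,166.4)
im=bot.capture('scene')
cv2.imwrite('pics/p.png',cv2.resize(im[140:240,230:390,::-1],None,fx=5,fy=5))
im=bot.capture('top')
cv2.imwrite('pics/q.png',cv2.resize(im[130:230,260:390,::-1],None,fx=6,fy=6))"
```

```text
time_s: 13.25
tool_pos: [0.4635, -0.0376, 0.1783]
ee_rot: [[-0.973, 0.231, -0.003], [0.231, 0.973, -0.0], [0.003, -0.001, -1.0]]
wrist_force: [0.5, 0.6, -1.9]
grip_width: 0.257
time_s: 13.42
tool_pos: [0.4629, -0.0378, 0.1773]
ee_rot: [[-0.973, 0.233, -0.005], [0.233, 0.973, 0.0], [0.005, -0.001, -1.0]]
wrist_force: [-0.2, -0.2, -1.9]
grip_width: 0.254
[-0.19220395 -0.17904417 -1.86758877] 0.254238909228355
offset [-0.0016  0.0022 -0.0027] |4 mm| rot [-0.0011 -0.0049  0.0024]
```

View pics/p.png

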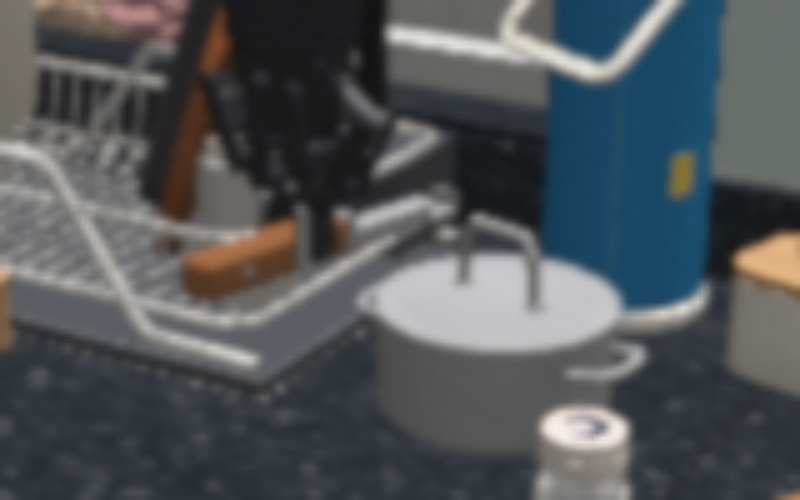

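View pics/q.png

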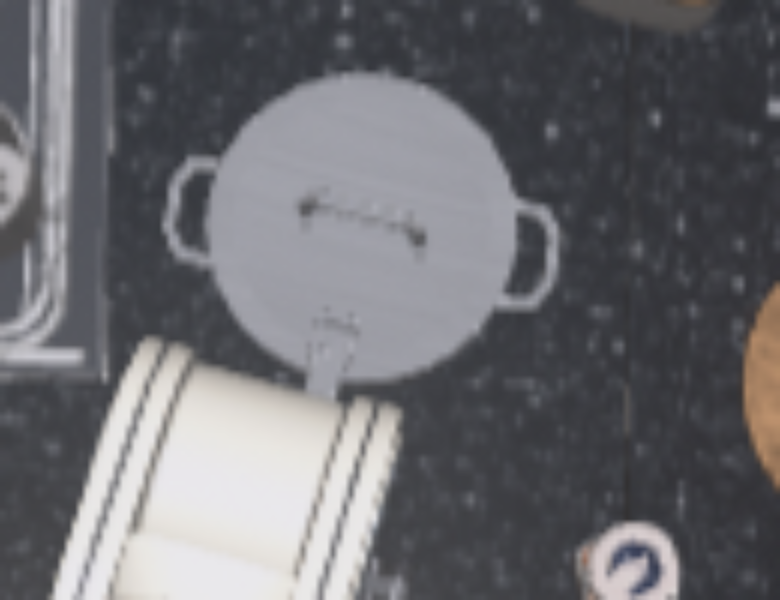

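```bash
cat > ov.py <<'E'
from h import *
def lidpts(c,yaw,z):
    a=np.radians(yaw);R=np.array([[np.cos(a),-np.sin(a),0],[np.sin(a),np.cos(a),0],[0,0,1]])
    L=np.array([[0,-30,14],[0,-30,48],[0,-20,58],[0,20,58],[0,30,48],[0,30,14]])/1000
    th=np.linspace(0,2*np.pi,60); D=np.c_[.08*np.cos(th),.08*np.sin(th),th*0+.010]
    return [ (R@L.T).T+[c[0],c[1],z],(R@D.T).T+[c[0],c[1],z]]
def liftpts(tcp,yaw,gx,zoff=.0215,pitch=0):
    a=np.radians(yaw);d=np.array([np.cos(a),np.sin(a),0]);s=np.array([-d[1],d[0],0])
    o=np.array(tcp)-[0,0,zoff]-d*gx
    P=lambda x,y,z:o+(d*x+s*y)/1000+np.array([0,0,z/1000])
    return [np.array([P(-100,-10,16),P(-100,10,16),P(-96,10,16),P(-96,-10,16),P(-100,-10,16)]),np.array([P(-83,8,14),P(-12,8,14)]),np.array([P(-83,-8,14),P(-12,-8,14)]),np.array([P(-8,12,24),P(100,12,24),P(100,-12,24),P(-8,-12,24),P(-8,12,24)])]
def draw(im,n,x0,y0,w,h,s,polys,name,plain=True):
    a=cv2.resize(im[y0:y0+h,x0:x0+w,::-1],None,fx=s,fy=s,interpolation=cv2.INTER_CUBIC).copy()
    for p,col in polys:
        q=((proj(n,p)-[x0,y0]+.5)*s).astype(int)
        cv2.polylines(a,[q.reshape(-1,1,2)],False,col,1)
    cv2.imwrite("pics/"+name,a)
E
python3 - <<'E'
from ov import *
o=bot.observe();R=o["ee_rot"];yaw=np.degrees(np.arctan2(R[1,0],R[0,0]));print(yaw)
G=(0,255,0);Rr=(0,0,255)
pl=[(p,G) for p in lidpts((.641,-.078),-13.6,.069)]+[(p,Rr) for p in liftpts(o["tool_pos"],yaw,.025)]
draw(bot.capture("top"),"top",280,135,80,60,10,pl,"r1.png")
draw(bot.capture("scene"),"scene",260,150,110,80,7,pl,"r2.png")
E
```

```text
166.57284789360577
```

View pics/r1.png

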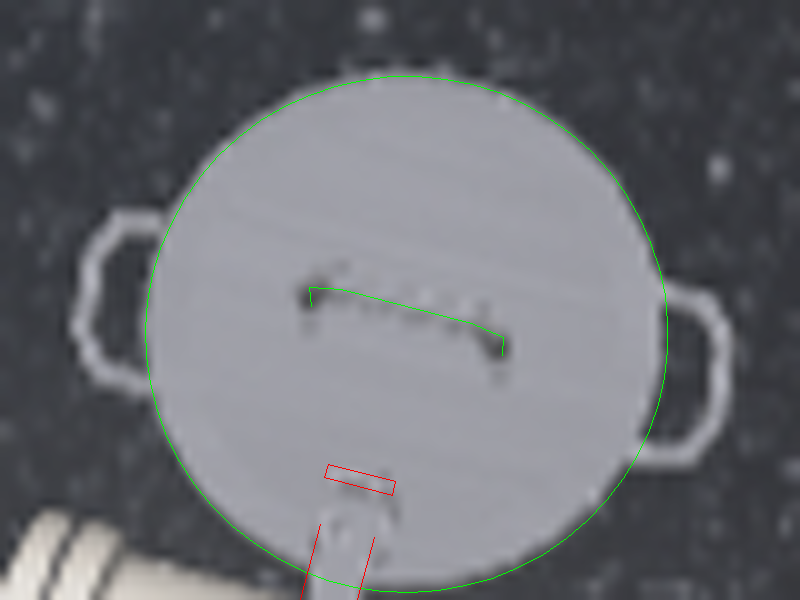

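View pics/r2.png

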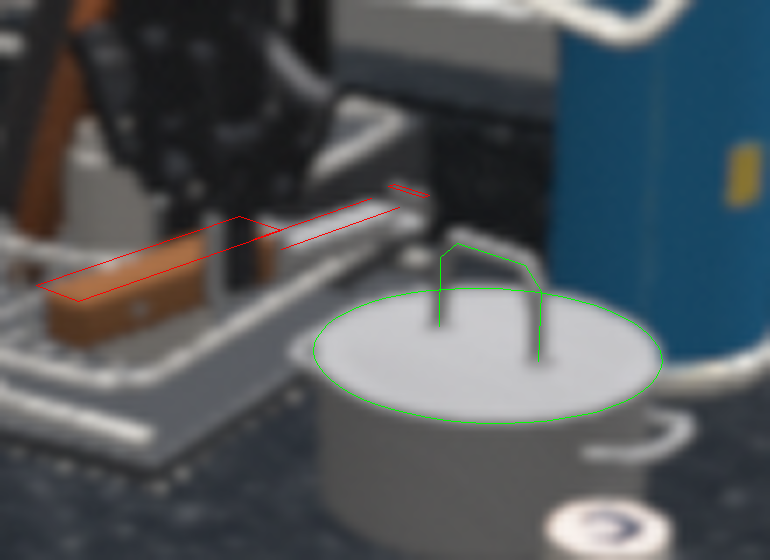

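```bash
python3 -c "
from h import *
goto(.466,-.037,.1185,166.4)"
python3 -m creep '{"offset":[[-0.002,0.001,0.01],[-0.003,0.001,0.025],[-0.003,0.001,0.04],[-0.003,0.001,0.052],[-0.003,0.001,0.058],[-0.003,0.001,0.058],[-0.003,0.001,0.058]],"rot":[[0,-0.01,0],[0,-0.02,0],[0,-0.03,0],[0,-0.04,0],[0,-0.04,0],[0,-0.04,0],[0,-0.04,0]],"claw":[0.01,0.01,0.01,0.01,0.01,0.01,0.01]}' 110
cat > chk.py <<'E'
from ov import *
import sys
def chk(tag,lid=((.641,-.078),-13.6,.069),gx=.025,box=((280,135,80,60,10),(270,150,100,75,8))):
    o=bot.observe();R=o["ee_rot"];yaw=np.degrees(np.arctan2(R[1,0],R[0,0]));print(np.round(o['tool_pos'],4),round(yaw,1),"pitch",round(float(R[2,0]),4),"F",np.round(o['wrist_force'],1))
    G=(0,255,0);Rr=(0,0,255)
    pl=[(p,G) for p in lidpts(*lid)]+[(p,Rr) for p in liftpts(o["tool_pos"],yaw,gx)]
    draw(bot.capture("top"),"top",*box[0],pl,tag+"t.png")
    draw(bot.capture("scene"),"scene",*box[1],pl,tag+"s.png")
E
python3 -c "
from chk import *
chk('s1')
goto(.529,-.0515,.1185,166.4)"
```

```text
offset [-0.0026  0.0009  0.0596] |60 mm| rot [-0.001  -0.0035  0.0039]
time_s: 14.2
tool_pos: [0.4666, -0.0368, 0.1203]
ee_rot: [[-0.972, 0.231, 0.035], [0.231, 0.973, -0.009], [-0.036, -0.001, -0.999]]
wrist_force: [0.6, -0.3, -0.6]
grip_width: 0.257
[ 0.4666 -0.0368  0.1203] 166.6 pitch -0.0363 F [ 0.6 -0.3 -0.6]
offset [-0.0635  0.0003  0.0047] |64 mm| rot [-0.0009  0.0375  0.004 ]
```

View pics/s1t.png

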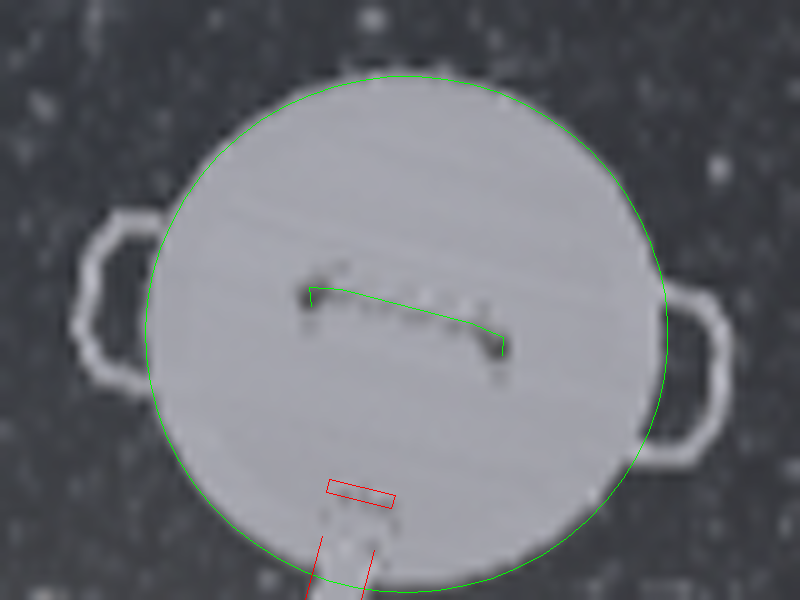

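View pics/s1s.png

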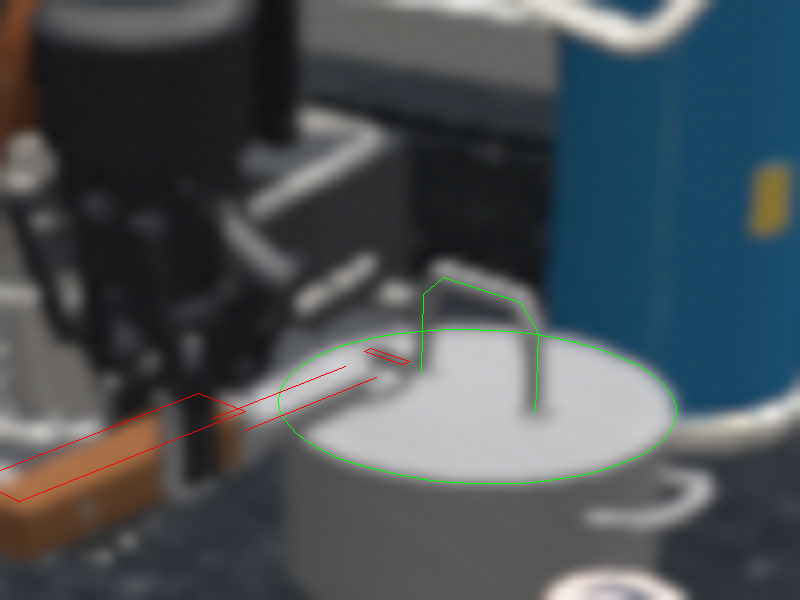

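```bash
python3 -m creep '{"offset":[[-0.005,0,0],[-0.015,0,0.0005],[-0.025,0,0.001],[-0.035,0,0.0013],[-0.045,0,0.0016],[-0.055,0,0.002],[-0.061,0,0.0022],[-0.0635,0,0.0023],[-0.0635,0,0.0023]],"rot":[[0,0,0],[0,0,0],[0,0,0],[0,0,0],[0,0,0],[0,0,0],[0,0,0],[0,0,0],[0,0,0]],"claw":[0.01,0.01,0.01,0.01,0.01,0.01,0.01,0.01,0.01]}' 110
python3 -c "
from chk import *
chk('s2')
goto(.529,-.0515,.1185,166.4)"
```

```text
time_s: 15.05
tool_pos: [0.5293, -0.0519, 0.1206]
ee_rot: [[-0.972, 0.231, 0.036], [0.231, 0.973, -0.01], [-0.037, -0.001, -0.999]]
wrist_force: [-0.3, -0.3, -1.5]
grip_width: 0.255
[ 0.5293 -0.0519  0.1206] 166.6 pitch -0.0371 F [-0.3 -0.3 -1.5]
offset [-0.0004  0.0002  0.0022] |2 mm| rot [-0.0009  0.0368  0.0041]
```

View pics/s2t.png

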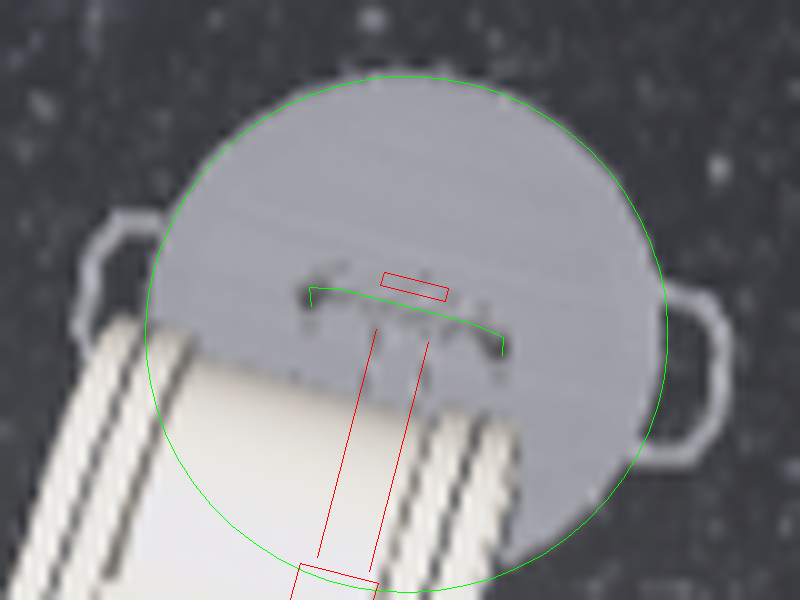

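View pics/s2s.png

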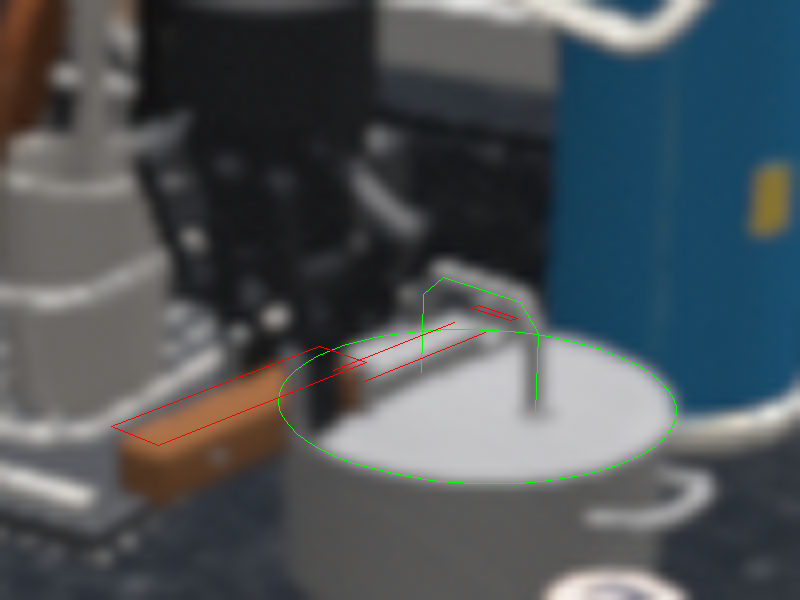

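```bash
python3 -c "
from h import *
a=bot.capture('scene');b=bot.capture('top')
A=cv2.resize(a[175:210,310:345,::-1],(400,400),interpolation=cv2.INTER_CUBIC)
B=cv2.resize(b[155:190,300:335,::-1],(400,400),interpolation=cv2.INTER_CUBIC)
def st(x):
    x=x.astype(float); lo,hi=np.percentile(x,[1,99]); return np.clip((x-lo)/(hi-lo)*255,0,255).astype('uint8')
cv2.imwrite('pics/t.png',np.hstack([st(A),st(B)]))"
```

```text
(no output)
```

View pics/t.png

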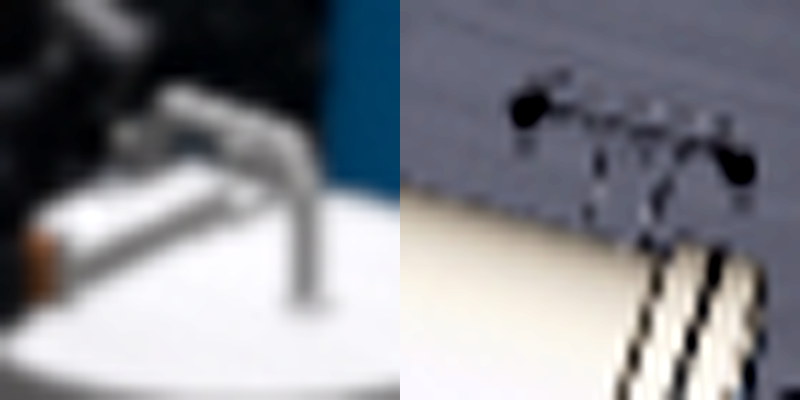

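```bash
python3 -c "
from ov import *
q=cv2.imread('pics/q.png')
# q: 6x, offset 260,130
x0,y0=305,178;w,h=25,22
A=cv2.resize(q[(y0-130)*6:(y0-130+h)*6,(x0-260)*6:(x0-260+w)*6],(w*30,h*30-60),interpolation=cv2.INTER_CUBIC)
A=cv2.resize(q[(y0-130)*6:(y0-130+20)*6,(x0-260)*6:(x0-260+w)*6],(w*30,20*30),interpolation=cv2.INTER_CUBIC).astype(float)
A=np.clip((A-90)/(190-90)*255,0,255).astype('uint8')
for gx,col in((.025,(0,0,255)),(.020,(0,255,0))):
  P=liftpts((.4629,-.0378,.1773),166.57,gx,zoff=.0245)
  for p in P[:3]:
    qq=((proj('top',p)-[x0,y0]+.5)*30).astype(int); cv2.polylines(A,[qq.reshape(-1,1,2)],False,col,1)
cv2.imwrite('pics/u.png',A)"
```

```text
(no output)
```

View pics/u.png

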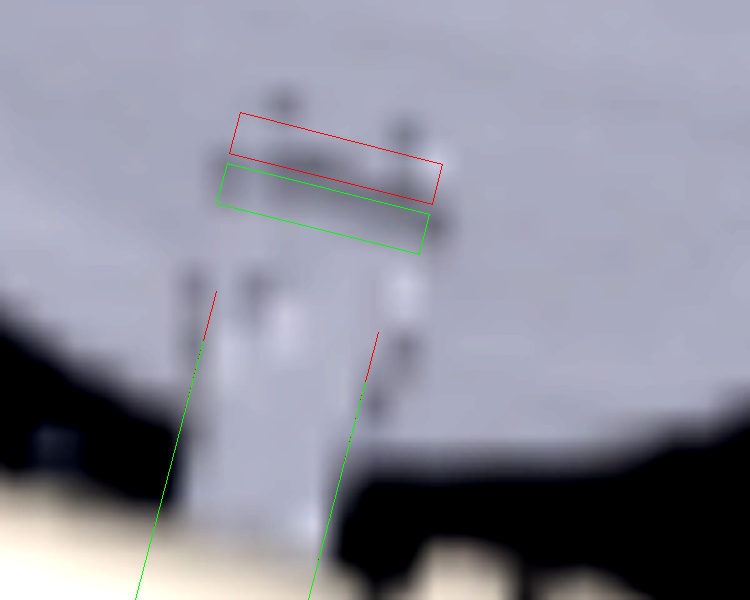

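```bash
python3 -m creep '{"offset":[[-0.0015,0,-0.003],[-0.0015,0,-0.006],[-0.0015,0,-0.009],[-0.0015,0,-0.012],[-0.0015,0,-0.013],[-0.0015,0,-0.013]],"rot":[[0,0,0],[0,0,0],[0,0,0],[0,0,0],[0,0,0],[0,0,0]],"claw":[0.01,0.01,0.01,0.01,0.01,0.01]}' 110
python3 -c "
from chk import *
chk('s3')"
```

```text
time_s: 15.75
tool_pos: [0.5295, -0.0518, 0.1344]
ee_rot: [[-0.972, 0.231, 0.037], [0.231, 0.973, -0.01], [-0.038, -0.001, -0.999]]
wrist_force: [0.5, -0.7, -1.3]
grip_width: 0.254
[ 0.5295 -0.0518  0.1344] 166.6 pitch -0.0378 F [ 0.5 -0.7 -1.3]
```

View pics/s3s.png

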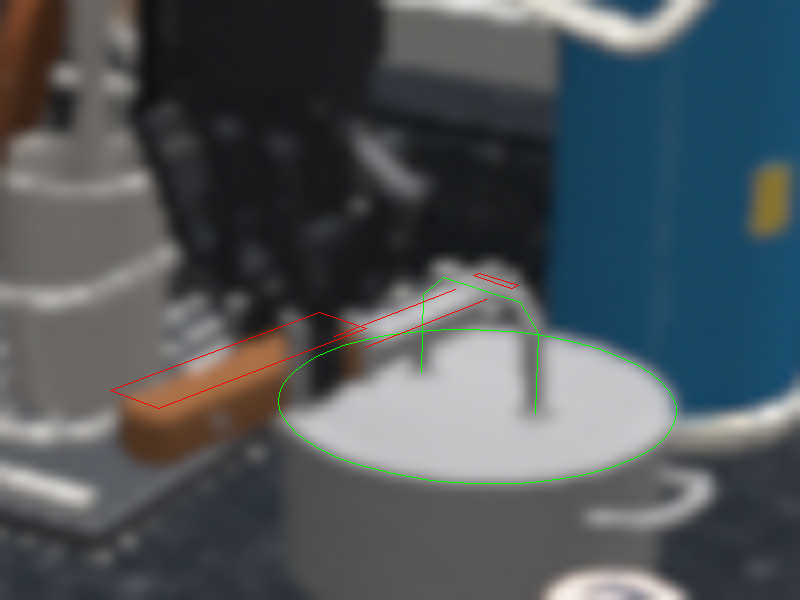

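```bash
python3 -m creep '{"offset":[[-0.0015,0,-0.0015],[-0.0015,0,-0.003],[-0.0015,0,-0.0045],[-0.0015,0,-0.005]],"rot":[[0,0,0],[0,0,0],[0,0,0],[0,0,0]],"claw":[0.01,0.01,0.01,0.01]}' 110
python3 -m creep '{"offset":[[0,0,-0.002],[0,0,-0.004],[0,0,-0.005],[0,0,-0.005]],"rot":[[0,0,0],[0,0,0],[0,0,0],[0,0,0]],"claw":[0.01,0.01,0.01,0.01]}' 110
python3 -c "
from chk import *
chk('s4');print(bot.observe()['moment'])"
```

```text
time_s: 16.18
tool_pos: [0.5306, -0.0521, 0.1391]
ee_rot: [[-0.972, 0.231, 0.036], [0.231, 0.973, -0.01], [-0.037, -0.001, -0.999]]
wrist_force: [-0.3, -0.0, -2.5]
grip_width: 0.252
time_s: 16.52
tool_pos: [0.5306, -0.0521, 0.1444]
ee_rot: [[-0.972, 0.231, 0.036], [0.231, 0.973, -0.01], [-0.038, -0.001, -0.999]]
wrist_force: [0.6, 0.2, -3.2]
grip_width: 0.257
[ 0.5306 -0.0521  0.1444] 166.6 pitch -0.0376 F [ 0.6  0.2 -3.2]
[0.04379952 0.30741156 0.00687237]
```

View pics/s4s.png

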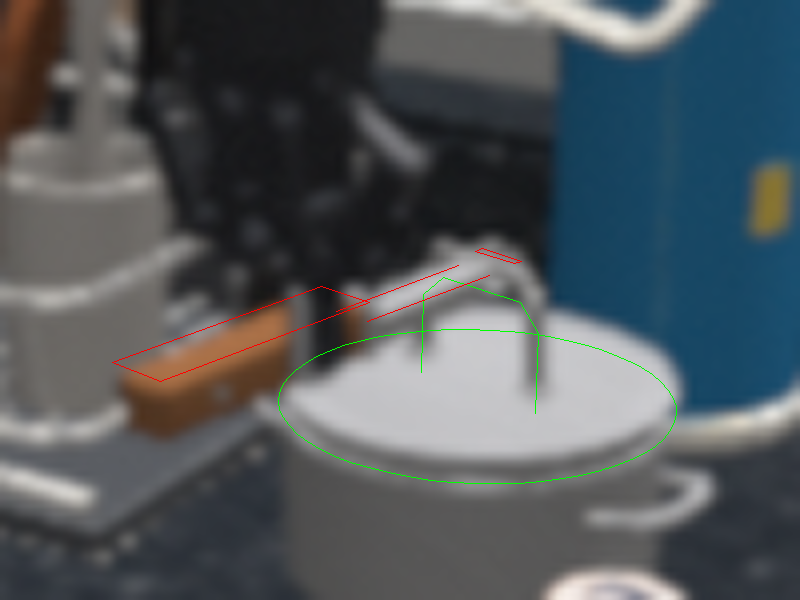

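```bash
python3 -c "
from h import *
a=bot.capture('scene');b=bot.capture('top')
A=cv2.resize(a[170:205,310:345,::-1],(400,400),interpolation=cv2.INTER_CUBIC)
B=cv2.resize(b[150:185,300:335,::-1],(400,400),interpolation=cv2.INTER_CUBIC)
def st(x):
    x=x.astype(float); lo,hi=np.percentile(x,[1,99]); return np.clip((x-lo)/(hi-lo)*255,0,255).astype('uint8')
cv2.imwrite('pics/v.png',np.hstack([st(A),st(B)]))"
```

```text
(no output)
```

View pics/v.png

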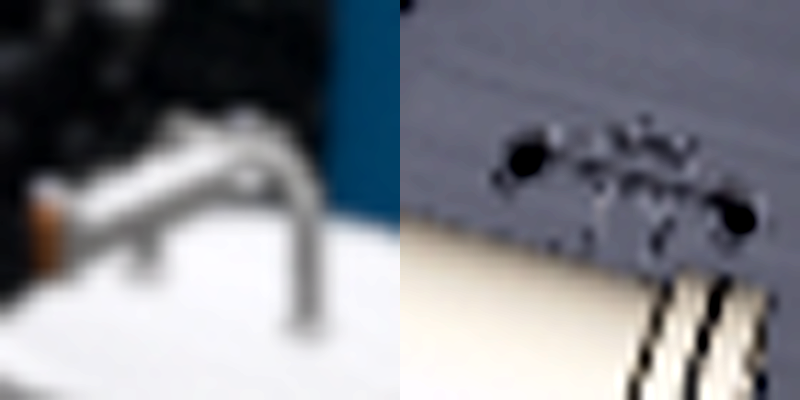

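```bash
python3 -m creep '{"offset":[[0,0,-0.002],[0,0,-0.006],[0,0,-0.012],[0,0,-0.019],[0,0,-0.027],[0,0,-0.035],[0.001,0,-0.042],[0.001,0,-0.048],[0.001,0,-0.052],[0.001,0,-0.054]],"rot":[[0,0,0],[0,0,0],[0,0,0],[0,0,0],[0,0,0],[0,0,0],[0,0,0],[0,0,0],[0,0,0],[0,0,0]],"claw":[0.01,0.01,0.01,0.01,0.01,0.01,0.01,0.01,0.01,0.01]}' 110
python3 -m creep '{"offset":[[0,0,0],[0,0,0],[0,0,0],[0,0,0],[0,0,0]],"rot":[[0,0,0],[0,0,0],[0,0,0],[0,0,0],[0,0,0]],"claw":[0.01,0.01,0.01,0.01,0.01]}' 110
python3 -c "
from chk import *
chk('s5',lid=((.642,-.078),-13.6,.129),box=((280,130,80,60,10),(270,140,100,75,8)))"
```

```text
time_s: 17.55
tool_pos: [0.5276, -0.0513, 0.1988]
ee_rot: [[-0.972, 0.231, 0.037], [0.231, 0.973, -0.01], [-0.038, -0.001, -0.999]]
wrist_force: [0.3, -0.1, -2.9]
grip_width: 0.259
time_s: 17.97
tool_pos: [0.5276, -0.0513, 0.1985]
ee_rot: [[-0.972, 0.231, 0.036], [0.231, 0.973, -0.01], [-0.037, -0.001, -0.999]]
wrist_force: [0.1, 0.8, -4.4]
grip_width: 0.252
[ 0.5276 -0.0513  0.1985] 166.6 pitch -0.0374 F [ 0.1  0.8 -4.4]
```

View pics/s5s.png

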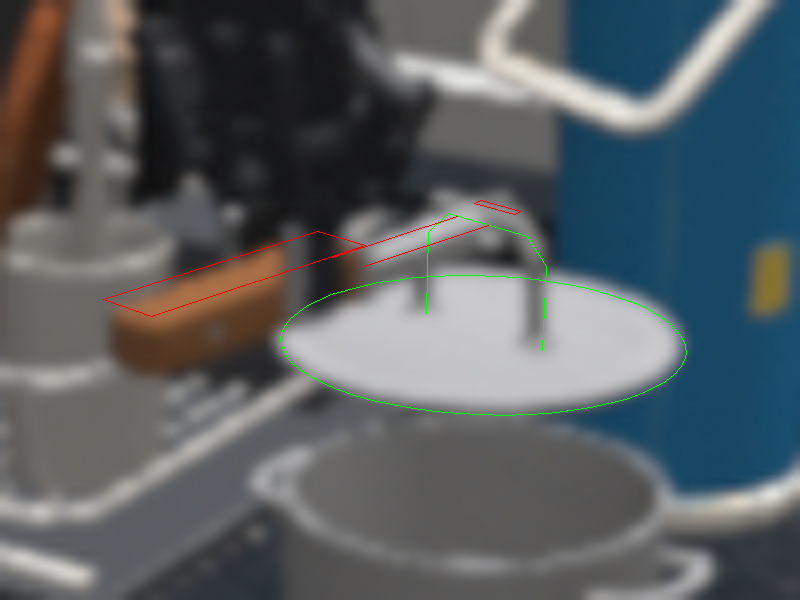

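View pics/s5t.png

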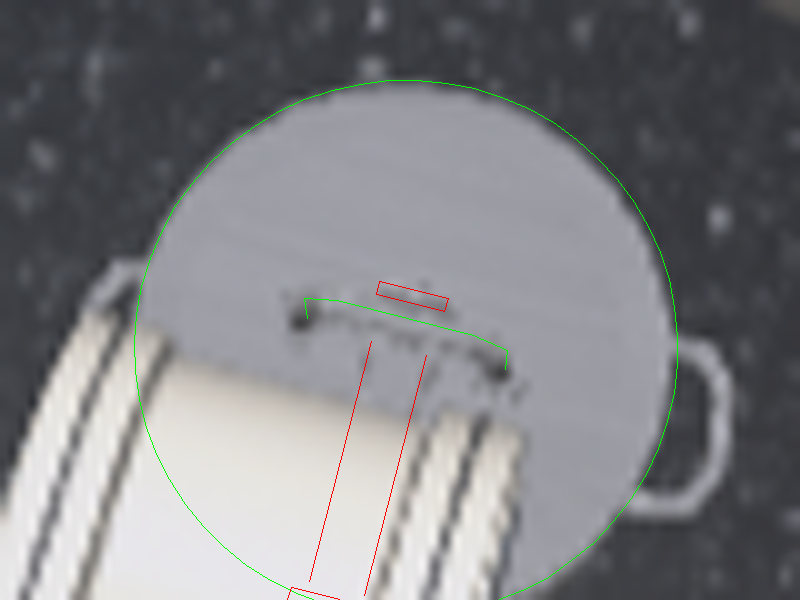

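```bash
python3 -m creep '{"offset":[[0,-0.003,0],[0,-0.01,0],[0,-0.022,0],[0,-0.039,0],[0,-0.059,0],[0,-0.081,0],[0,-0.103,0],[0,-0.123,0],[0,-0.138,0],[0,-0.146,0]],"rot":[[0,0,0],[0,0,0],[0,0,0],[0,0,0],[0,0,0],[0,0,0],[0,0,0],[0,0,0],[0,0,0],[0,0,0]],"claw":[0.01,0.01,0.01,0.01,0.01,0.01,0.01,0.01,0.01,0.01]}' 110
python3 -m creep '{"offset":[[0,-0.003,0],[0,-0.01,0],[0,-0.022,0],[0,-0.039,0],[0,-0.059,0],[0,-0.081,0],[0,-0.103,0],[0,-0.123,0],[0,-0.138,0],[0,-0.146,0]],"rot":[[0,0,0],[0,0,0],[0,0,0],[0,0,0],[0,0,0],[0,0,0],[0,0,0],[0,0,0],[0,0,0],[0,0,0]],"claw":[0.01,0.01,0.01,0.01,0.01,0.01,0.01,0.01,0.01,0.01]}' 110
python3 -m creep '{"offset":[[0,0,0],[0,0,0],[0,0,0],[0,0,0]],"rot":[[0,0,0],[0,0,0],[0,0,0],[0,0,0]],"claw":[0.01,0.01,0.01,0.01]}' 110
python3 -c "
from chk import *
goto(.459,-.3455,.15,166.6)
chk('s6',lid=((.571,-.372),-13.6,.131),box=((365,150,80,60,10),(330,165,120,90,6)))"
```

```text
time_s: 18.9
tool_pos: [0.493, -0.196, 0.1987]
ee_rot: [[-0.972, 0.233, 0.036], [0.233, 0.972, -0.01], [-0.038, -0.002, -0.999]]
wrist_force: [0.5, 0.6, -2.2]
grip_width: 0.255
time_s: 19.73
tool_pos: [0.4585, -0.3397, 0.1988]
ee_rot: [[-0.972, 0.234, 0.036], [0.234, 0.972, -0.011], [-0.037, -0.002, -0.999]]
wrist_force: [0.3, -0.3, -3.4]
grip_width: 0.255
time_s: 20.07
tool_pos: [0.4588, -0.3387, 0.1989]
ee_rot: [[-0.972, 0.233, 0.036], [0.233, 0.972, -0.01], [-0.037, -0.002, -0.999]]
wrist_force: [0.4, -0.9, -3.4]
grip_width: 0.254
offset [ 0.     -0.0065  0.0489] |49 mm| rot [-0.0018  0.0374 -0.0013]
[ 0.4588 -0.3387  0.1989] 166.5 pitch -0.0374 F [ 0.4 -0.9 -3.4]
```

View pics/s6s.png

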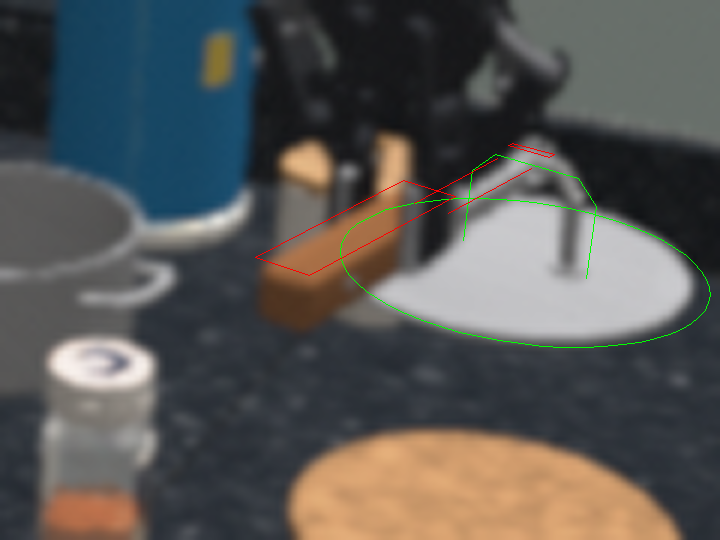

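View pics/s6t.png

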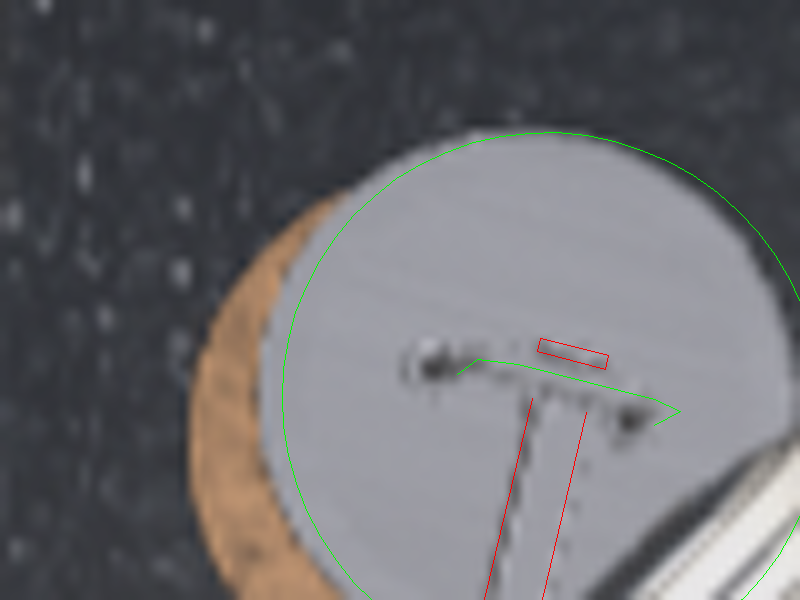

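```bash
python3 -m creep '{"offset":[[0,-0.002,0.003],[0,-0.005,0.01],[0.001,-0.007,0.022],[0.001,-0.007,0.037],[0.002,-0.007,0.053],[0.002,-0.007,0.069],[0.003,-0.007,0.084],[0.003,-0.007,0.096],[0.004,-0.007,0.104],[0.004,-0.007,0.107]],"rot":[[0,0,0],[0,0,0],[0,0,0],[0,0,0],[0,0,0],[0,0,0],[0,0,0],[0,0,0],[0,0,0],[0,0,0]],"claw":[0.01,0.01,0.01,0.01,0.01,0.01,0.01,0.01,0.01,0.01]}' 110
python3 -c "
from chk import *
chk('s7',lid=((.571,-.372),-13.6,.023),box=((365,150,80,60,10),(330,190,120,90,6)))"
```

```text
time_s: 21.0
tool_pos: [0.4565, -0.3454, 0.0902]
ee_rot: [[-0.972, 0.233, 0.034], [0.233, 0.972, -0.009], [-0.036, -0.001, -0.999]]
wrist_force: [-0.4, 0.2, -3.1]
grip_width: 0.257
[ 0.4565 -0.3454  0.0902] 166.5 pitch -0.0355 F [-0.4  0.2 -3.1]
```

View pics/s7s.png

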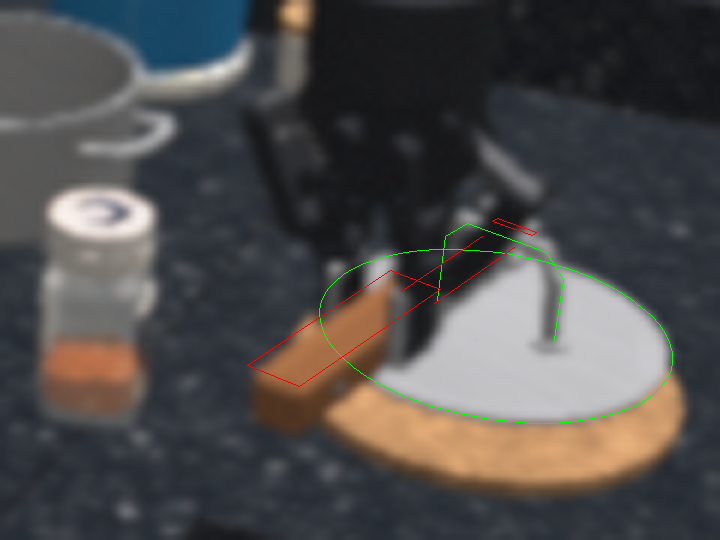

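View pics/s7t.png

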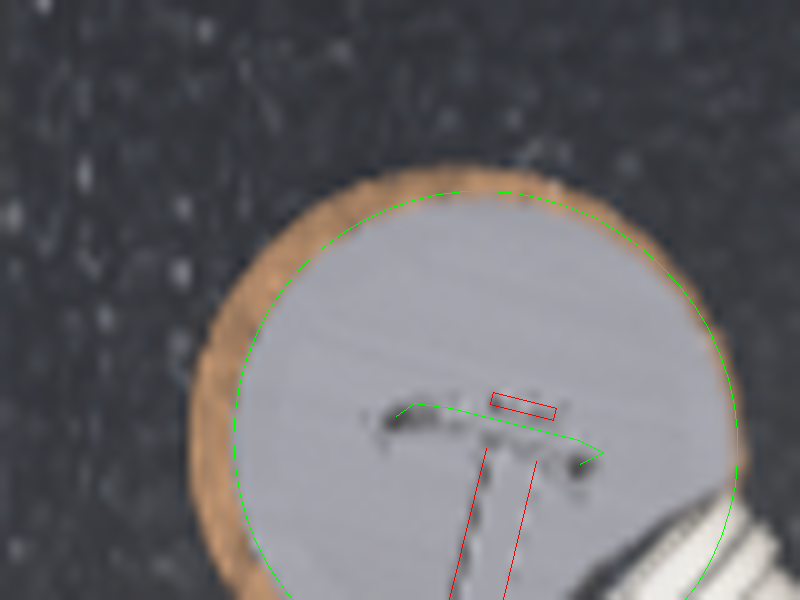

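```bash
python3 -m creep '{"offset":[[-0.002,0,0.002],[-0.002,0,0.004],[-0.002,0,0.006],[-0.002,0,0.008],[-0.001,0,0.01],[-0.001,0,0.012],[-0.001,0,0.014],[-0.001,0,0.016],[-0.001,0,0.018],[-0.001,0,0.018]],"rot":[[0,0,0],[0,0,0],[0,0,0],[0,0,0],[0,0,0],[0,0,0],[0,0,0],[0,0,0],[0,0,0],[0,0,0]],"claw":[0.01,0.01,0.01,0.01,0.01,0.01,0.01,0.01,0.01,0.01]}' 110
python3 -c "
from chk import *
chk('s8',lid=((.571,-.372),-13.6,.008),box=((365,150,80,60,10),(330,190,120,90,6)))"
```

```text
time_s: 21.93
tool_pos: [0.4586, -0.3462, 0.0732]
ee_rot: [[-0.972, 0.233, 0.036], [0.233, 0.972, -0.01], [-0.037, -0.001, -0.999]]
wrist_force: [-0.4, -0.1, -1.6]
grip_width: 0.255
[ 0.4586 -0.3462  0.0732] 166.5 pitch -0.0369 F [-0.4 -0.1 -1.6]
```

View pics/s8s.png

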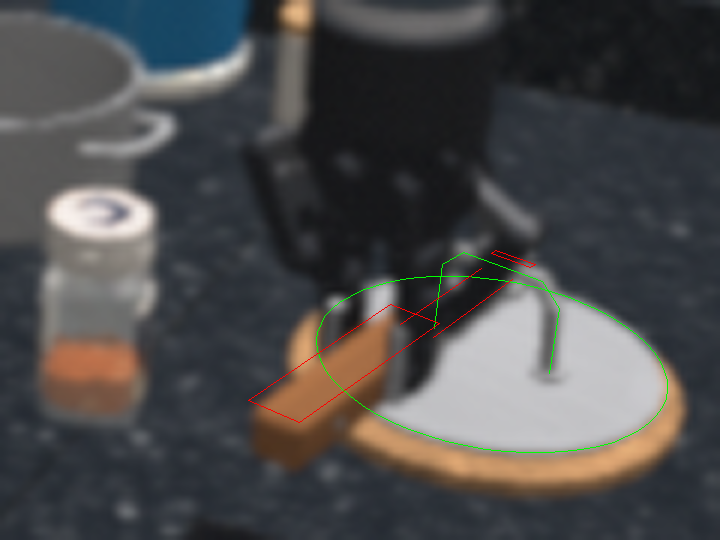

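View pics/s8t.png

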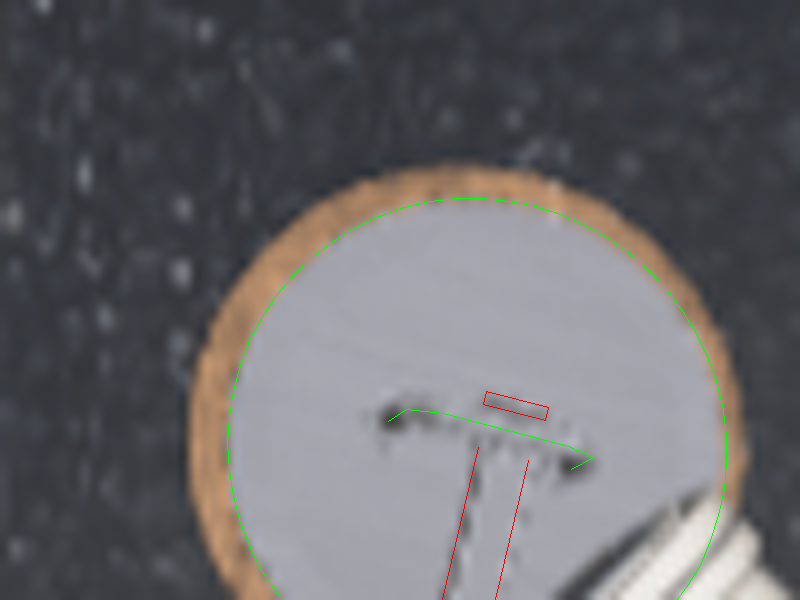

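```bash
python3 -m creep '{"offset":[[0,0,0.004],[0.001,0,0.008],[0.001,0,0.012],[0.001,0,0.015],[0.001,0,0.0155],[0.001,0,0.0155]],"rot":[[0,0,0],[0,0,0],[0,0,0],[0,0,0],[0,0,0],[0,0,0]],"claw":[0.01,0.01,0.01,0.01,0.01,0.01]}' 110
python3 -c "
from h import *
o=bot.observe();print(o['wrist_force'])
a=bot.capture('scene');b=bot.capture('top')
A=cv2.resize(a[220:270,385:435,::-1],(400,400),interpolation=cv2.INTER_CUBIC)
B=cv2.resize(b[175:225,390:440,::-1],(400,400),interpolation=cv2.INTER_CUBIC)
cv2.imwrite('pics/w.png',np.hstack([A,B]))"
```

```text
time_s: 22.53
tool_pos: [0.4582, -0.3461, 0.0577]
ee_rot: [[-0.972, 0.233, 0.035], [0.233, 0.972, -0.01], [-0.037, -0.001, -0.999]]
wrist_force: [0.8, 0.3, -1.3]
grip_width: 0.256
[ 0.80590443  0.30958122 -1.25599515]
```

View pics/w.png

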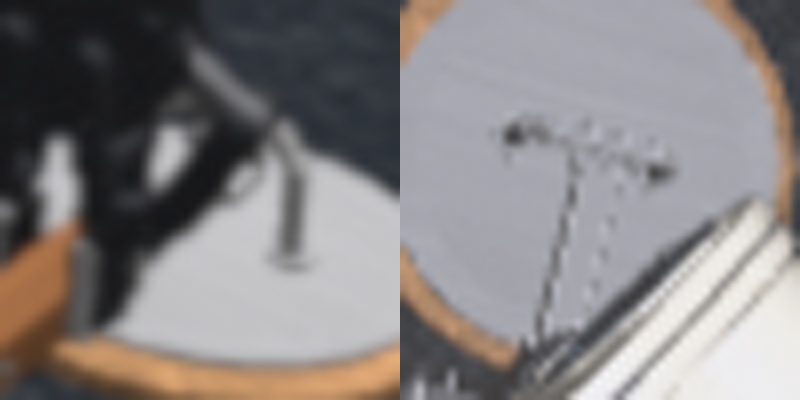

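```bash
python3 -m creep '{"offset":[[0.003,0,0],[0.008,0,0],[0.013,0,-0.0005],[0.018,0,-0.0005]],"rot":[[0,0,0],[0,0,0],[0,0,0],[0,0,0]],"claw":[0.01,0.01,0.01,0.01]}' 110
python3 -c "
from chk import *
chk('s9',lid=((.571,-.372),-13.6,.008),box=((365,150,80,60,10),(330,190,120,90,6)))"
```

```text
time_s: 22.97
tool_pos: [0.4402, -0.3419, 0.058]
ee_rot: [[-0.972, 0.233, 0.036], [0.233, 0.972, -0.01], [-0.037, -0.002, -0.999]]
wrist_force: [0.6, 0.7, -0.5]
grip_width: 0.257
[ 0.4402 -0.3419  0.058 ] 166.5 pitch -0.0372 F [ 0.6  0.7 -0.5]
```

View pics/s9t.png

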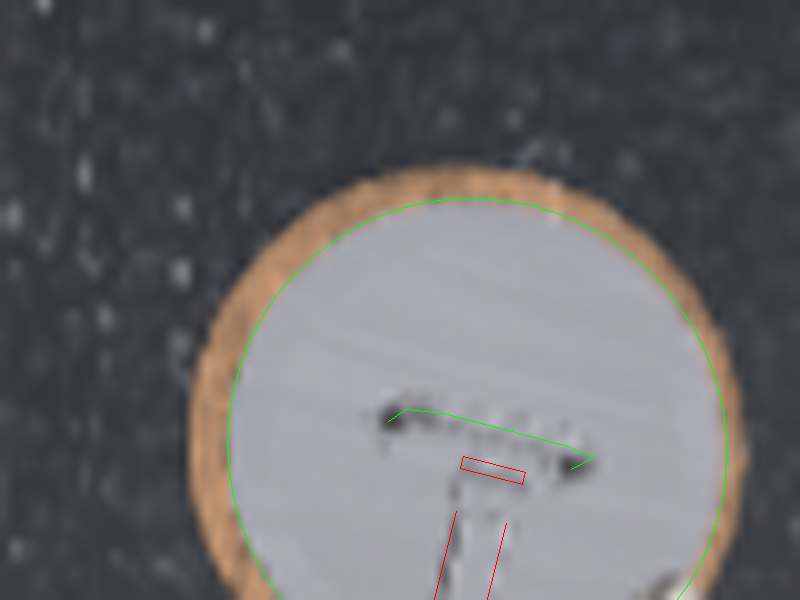

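```bash
python3 -m creep '{"offset":[[0.008,0,0],[0.02,0,-0.0005],[0.034,0,-0.001],[0.044,0,-0.01],[0.047,0,-0.03],[0.045,0,-0.06],[0.044,0,-0.09],[0.043,0,-0.12],[0.042,0,-0.14],[0.042,0,-0.145]],"rot":[[0,0,0],[0,0,0],[0,0,0],[0,0,0],[0,0,0],[0,0,0],[0,0,0],[0,0,0],[0,0,0],[0,0,0]],"claw":[0.01,0.01,0.01,0.01,0.01,0.01,0.01,0.01,0.01,0.01]}' 110
python3 -c "
from chk import *
goto(.505,.12,.18,104.4)
chk('s10',lid=((.571,-.372),-13.6,.008),box=((365,150,80,60,10),(330,190,120,90,6)))"
```

```text
time_s: 23.9
tool_pos: [0.3944, -0.3314, 0.2057]
ee_rot: [[-0.972, 0.234, 0.039], [0.233, 0.972, -0.015], [-0.042, -0.005, -0.999]]
wrist_force: [0.1, -0.7, -1.2]
grip_width: 0.255
offset [-0.0011  0.4648  0.0234] |465 mm| rot [0.018  0.0405 1.0836]
[ 0.3944 -0.3314  0.2057] 166.5 pitch -0.0418 F [ 0.1 -0.7 -1.2]
```

View pics/s10s.png

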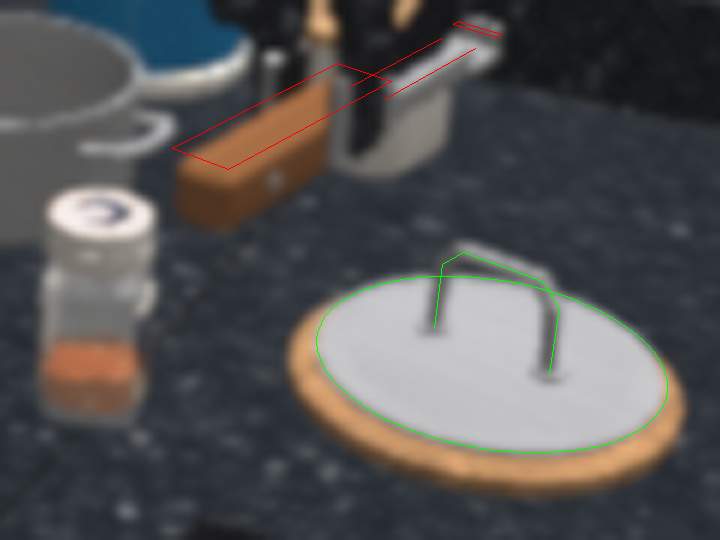

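```bash
python3 -m creep '{"offset":[[0,0.01,0],[0,0.03,0],[0,0.055,0],[0,0.085,0],[0,0.115,0],[0,0.145,0],[0,0.175,0],[0,0.205,0],[0,0.225,0],[0,0.235,0]],"rot":[[0.002,0,0.05],[0.005,0,0.12],[0.009,0.001,0.22],[0.014,0.001,0.33],[0.018,0.002,0.44],[0.023,0.002,0.55],[0.027,0.003,0.65],[0.032,0.003,0.76],[0.036,0.004,0.85],[0.037,0.005,0.9]],"claw":[0.01,0.01,0.01,0.01,0.01,0.01,0.01,0.01,0.01,0.01]}' 110
python3 -c "
from h import *
goto(.505,.12,.18,104.4);print(bot.observe()['ee_rot'][2])"
```

```text
time_s: 24.83
tool_pos: [0.4481, -0.0996, 0.2001]
ee_rot: [[-0.418, 0.908, 0.008], [0.908, 0.418, -0.035], [-0.035, -0.007, -0.999]]
wrist_force: [-0.4, 0.5, -1.4]
grip_width: 0.255
offset [0.1763 0.1436 0.0128] |228 mm| rot [-0.0042  0.0358  0.1799]
[-0.0351762  -0.00742992 -0.99935351]
```

```bash
python3 -m creep '{"offset":[[0.008,0.006,0],[0.024,0.019,0],[0.046,0.038,0],[0.07,0.057,0],[0.095,0.077,0],[0.12,0.098,0],[0.145,0.118,0],[0.163,0.133,0],[0.173,0.141,0],[0.176,0.144,0]],"rot":[[0,0,0.02],[0,0,0.04],[0,0,0.06],[0,0,0.09],[0,0,0.12],[0,0,0.14],[-0.004,0,0.16],[-0.004,0,0.18],[-0.004,0,0.18],[-0.004,0,0.18]],"claw":[0.01,0.01,0.01,0.01,0.01,0.01,0.01,0.01,0.01,0.01]}' 110
python3 -m creep '{"offset":[[0,0,0],[0,0,0]],"rot":[[0,0,0],[0,0,0]],"claw":[0.01,0.01]}' 110
python3 -c "
from chk import *
goto(.505,.12,.0245,104.4);print(bot.observe()['ee_rot'][2])
chk('s11',box=((160,150,140,100,5),(190,130,120,90,6)))"
```

```text
time_s: 25.67
tool_pos: [0.5048, 0.1219, 0.1911]
ee_rot: [[-0.251, 0.968, 0.009], [0.967, 0.251, -0.034], [-0.035, 0.0, -0.999]]
wrist_force: [-0.3, 0.4, -2.0]
grip_width: 0.253
time_s: 25.83
tool_pos: [0.5042, 0.1213, 0.1902]
ee_rot: [[-0.252, 0.968, 0.007], [0.967, 0.252, -0.034], [-0.035, -0.002, -0.999]]
wrist_force: [-0.4, -1.4, -1.3]
grip_width: 0.254
offset [0.0043 0.0007 0.1657] |166 mm| rot [-0.0016  0.0349  0.0033]
[-0.03491193 -0.00166829 -0.999389  ]
[0.5042 0.1213 0.1902] 104.6 pitch -0.0349 F [-0.4 -1.4 -1.3]
```

View pics/s11s.png

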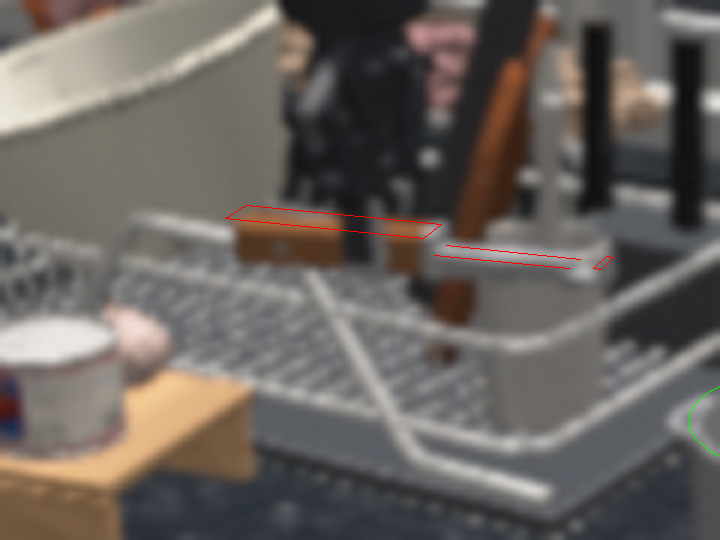

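```bash
python3 -m creep '{"offset":[[0,0,0.01],[0.001,0,0.03],[0.001,0,0.055],[0.002,0,0.08],[0.002,0,0.105],[0.003,0,0.13],[0.003,0,0.15],[0.004,0,0.16],[0.004,0,0.163],[0.004,0,0.163]],"rot":[[0,0.005,0],[0,0.01,0],[0,0.02,0],[0,0.03,0],[0,0.03,0],[0,0.03,0],[0,0.03,0],[0,0.03,0],[0,0.03,0],[0,0.03,0]],"claw":[0.01,0.01,0.01,0.01,0.01,0.01,0.01,0.01,0.01,0.01]}' 110
python3 -c "
from chk import *
goto(.505,.12,.0245,104.4)
chk('s12',box=((160,150,140,100,5),(190,170,100,75,8)))"
```

```text
time_s: 26.77
tool_pos: [0.5046, 0.1187, 0.0274]
ee_rot: [[-0.25, 0.968, -0.0], [0.968, 0.25, -0.005], [-0.005, -0.001, -1.0]]
wrist_force: [-0.2, 1.4, -1.7]
grip_width: 0.256
offset [0.0012 0.0007 0.0029] |3 mm| rot [-0.0015  0.0048  0.0012]
[0.5046 0.1187 0.0274] 104.5 pitch -0.0048 F [-0.2  1.4 -1.7]
```

View pics/s12s.png

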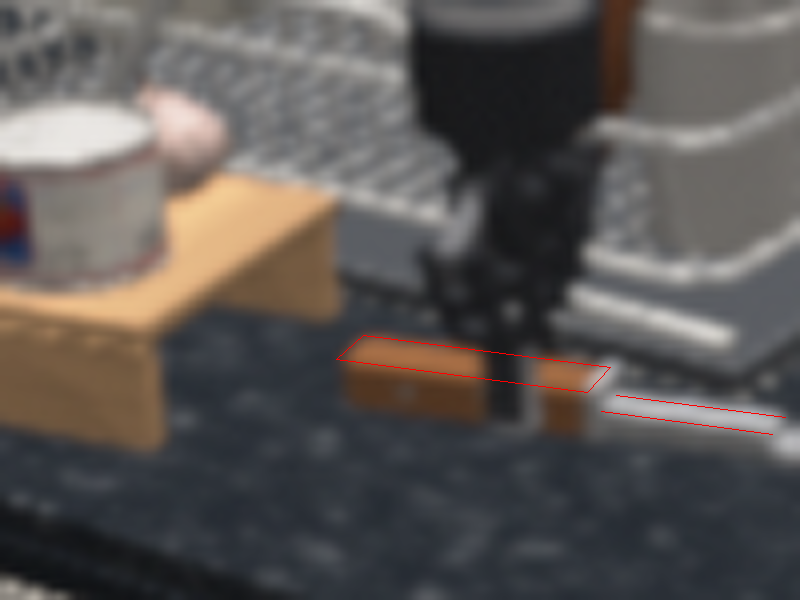

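Level and just above the top; lower 5 mm, release, rise.

```bash
python3 -m creep '{"offset":[[0,0,0.0015],[0,0,0.003],[0,0,0.0045],[0,0,0.005],[0,0,0.005]],"rot":[[0,0.004,0],[0,0.005,0],[0,0.005,0],[0,0.005,0],[0,0.005,0]],"claw":[0.01,0.01,0.01,0.01,0.01]}' 60
python3 -m creep '{"offset":[[0,0,0],[0,0,0],[0,0,0],[0,0,0],[0,0,-0.005],[0,0,-0.03],[0,0,-0.06],[0,0,-0.1],[0,0,-0.13],[0,0,-0.15]],"rot":[[0,0,0],[0,0,0],[0,0,0],[0,0,0],[0,0,0],[0,0,0],[0,0,0],[0,0,0],[0,0,0],[0,0,0]],"claw":[0.03,0.045,0.055,0.055,0.055,0.055,0.055,0.055,0.055,0.055]}' 60
python3 -m creep '{"offset":[[0,0,-0.01],[0,0,-0.01],[0,0,-0.01]],"rot":[[0,0,0],[0,0,0],[0,0,0]],"claw":[0.055,0.055,0.055]}' 60
python3 - <<'E'
from chk import *
for n in ("scene","top"):
    im=bot.capture(n); cv2.imwrite(f"pics/end_{n}.png",im[:,:,::-1])
    for q,z in [("spice_jar",0),("trivet",0),("lid",.008),("lid_loop",.062),("lifter_saddle",.006),("lifter_handle",.012),("garlic",.058),("tin",.058),("bottle",0)]:
        r=bot.mark_of(n,q); print(n,q,[(np.round(atz(n,d["uv"],z)[:2],3),round(d["confidence"],2)) for d in r[:1]])
E
```

```text
time_s: 27.28
tool_pos: [0.5055, 0.119, 0.0238]
ee_rot: [[-0.25, 0.968, 0.001], [0.968, 0.25, -0.0], [-0.0, 0.001, -1.0]]
wrist_force: [-0.1, -0.0, -1.3]
grip_width: 0.258
time_s: 28.12
tool_pos: [0.506, 0.1191, 0.1776]
ee_rot: [[-0.25, 0.968, 0.005], [0.968, 0.25, 0.0], [-0.001, 0.005, -1.0]]
wrist_force: [0.9, 0.3, -0.3]
grip_width: 0.643
time_s: 28.37
tool_pos: [0.5061, 0.1191, 0.1882]
ee_rot: [[-0.25, 0.968, 0.007], [0.968, 0.25, 0.0], [-0.001, 0.006, -1.0]]
wrist_force: [-0.6, 0.3, -0.9]
grip_width: 0.644
scene spice_jar [(array([ 0.475, -0.21 ]), 0.79)]
scene trivet [(array([ 0.573, -0.37 ]), 0.62)]
scene lid [(array([ 0.563, -0.37 ]), 0.87)]
scene lid_loop [(array([ 0.562, -0.382]), 0.85)]
scene lifter_saddle [(array([0.539, 0.007]), 0.72)]
scene lifter_handle [(array([0.485, 0.145]), 0.84)]
scene garlic [(array([0.529, 0.339]), 0.55)]
scene tin [(array([0.449, 0.287]), 0.78)]
scene bottle [(array([ 0.493, -0.554]), 0.76)]
top spice_jar [(array([ 0.47 , -0.211]), 0.47)]
top trivet []
top lid [(array([ 0.565, -0.374]), 0.65)]
top lid_loop [(array([0.494, 0.135]), 0.74)]
top lifter_saddle [(array([ 0.529, -0.001]), 0.76)]
top lifter_handle [(array([0.503, 0.142]), 0.55)]
top garlic []
top tin [(array([0.446, 0.295]), 0.89)]
top bottle [(array([ 0.491, -0.552]), 0.66)]
```

View pics/end_scene.png

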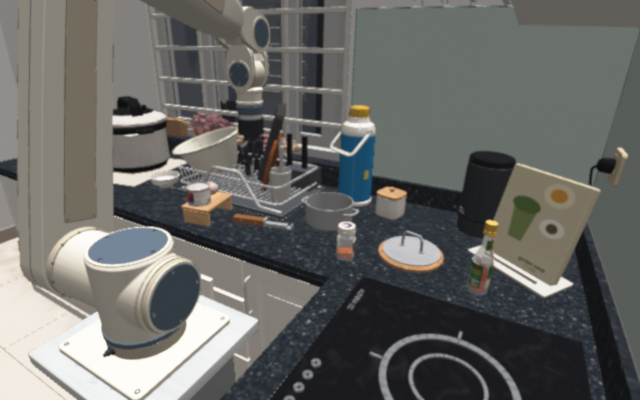

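View pics/end_top.png

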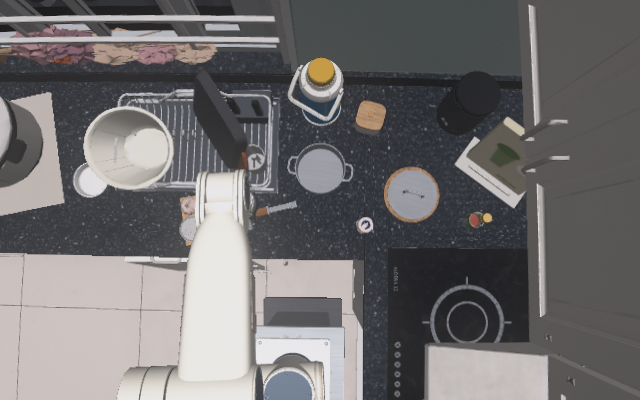

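```bash
python3 -c "
from station import bot
print(bot.close_job())"
```

```text
the job is handed in; nothing more can be done
None
```

The job is done and handed in, at about 29 s on the robot's clock. No verdict came back.

**What I did:** I moved the spice jar off the trivet to the bare worktop at about (0.47, -0.21). I drew the lifter out by its shaft, put it down and took it again by the handle. I then lifted the lid by its loop, carried it level, set it on the trivet and laid the lifter flat near where I had regripped it.

**Last checks, from the pictures and detections:**
- **Lid:** flat on the trivet at about (0.565, -0.372), with its centre within about 10 mm of the trivet's.
- **Jar:** upright, about 185 mm from the trivet centre.
- **Lifter:** flat on the worktop, with its saddle near (0.54, 0.01), well clear of the lid.
- **Bystanders:** the bottle is where it started. I saw no movement of the tin or garlic.
- **Robot:** touching nothing, with the gripper about 19 cm above the worktop.

**What disagreed or failed:**
- The top-camera network missed the trivet and garlic and put the lid loop on the lifter handle, (0.494, 0.135). I ignored that, since the pictures and the side camera (0.562, -0.382) put it on the lid.
- In the hand, the lifter hung about 3 mm lower than I had modelled.
- The jar was pressed onto the worktop with about 32 N on the wrist before release, because it touched down about 4 mm early.

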